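Lock the comb and nail clipper into the keeper tray

ROBOT

A 7-joint arm with a two-finger parallel gripper is mounted at the origin on the work surface. World frame = base frame: x ahead of the robot, y to its left, z up, the work surface at z = 0. Lengths are in m, angles in rad, forces in N, time in s.
With the tool pointing down it reaches from about 0.4 to 0.85 m from the base axis. Payload 4.4 kg.
Tool frame: the origin (TCP) lies on the centre line of the jaws, within the pads' length; the fingertips stand 25 mm ahead of it and the grasp point (between the pads) lies 6 mm ahead of it (manip.tcp_to_tips is the distance from the TCP to the fingertips, in m); z points along the fingers, y is the line along which they close (so a half turn about z gives the same grasp; the last joint's range is limited). The gripper opens to 94 mm and grips with 3 to 60 N. Pads are 16 mm wide; open, the fingers measure 119 mm over their backs; the gripper's body (75 mm by 177 mm) begins 78 mm behind the grasp point.
Start: joints at [1.237, 0.628, 0.038, 1.517, -0.027, 0.996, -0.02], TCP at [0.172, -0.627, 0.208] pointing down, gripper open.
Joint ranges: [-3.06, 3.06], [-0.37, 2.12], [-1.25, 1.32], [0.18, 2.47], [-1.1, 4.24], [0.23, 1.98], [-2.94, 2.94]. Speed limits (rad/s): [2.57, 2.57, 3.14, 3.14, 3.14, 3.14, 3.14].

INTERFACE

Orientations are given as a unit quaternion [w, x, y, z].
In Python, from workcell import manip gives the robot as it stands.
- The arm moves only by the tool step_arm, never from a script. Its argument "commands" is a list of rows, each an object with "slide": the shift along the tool's x, y, z in m, a list of three; "yaw": the turn about the tool's z in units of 6 degrees (1.0 is 6 degrees). In form: [{"slide": [dx, dy, dz], "yaw": yaw}, ...]. A call has 1 to 8 rows; each row shifts and turns the commanded pose from where the row before left it, along the tool's axes as they then stand; what a row does not reach is not made up. A row lasts 1/10 s, in which the tool goes at most 50 mm and 8.59 degrees, less where a joint would pass 70% of its speed; a pose out of reach is approached as far as the arm can. A call with a gripper value outside its range is refused whole. "fingers" is the closure, from 0 (fully open) to 1 (shut), set as the call begins (left out, the last holds). The fingers move at their own pace and stop on an object; the grip force is fixed at half the most. Time passes only in rows, so rows that do not move let the fingers close. It gives the time, the measured TCP pose, the force, the opening and the grip force at its end, in the units of the state.
- manip.state(): the state, without advancing time (a new reading comes with each control period).
- manip.camera(name): name is "scene" or "side" or "wrist"; returns a dict with "frame" (480x640x3 uint8, red, green, blue), "z_map" (480x640 float32, m along the optical axis (not along the pixel's ray), 0 where there is no reading), "vfov" (degrees; the focal length in pixels is half the picture's height over the tangent of half this angle, whatever the lens; pixels are square), "cx", "cy" (the principal point, pixels), "origin" and "orientation" of the camera in the world; the wrist camera has in their place "hand_eye" (4x4, takes a point from camera to tool coordinates, whose origin is the TCP and whose axes are the flange's). Camera axes: x right, y down, z forward; pixel columns grow to the right and rows downward; lengths in m; the calibration is good to about 2 mm. A picture is of the moment at which its call begins: read the wrist's pose just before it.
- manip.hand_in(): hands the job in; it is judged then, once.
The state is a dict: "t": time; "q": joint angles; "qvel": joint speeds; "joint_torque": joint torques, N m; "tool_pos": TCP position; "eef_rot": TCP orientation; "contact_force": force on the tool from outside, world axes, zero at the start; "wrist_torque": the same for the moment, N m; "finger_gap": finger opening in m; "grasp_force": force on a finger pad.
Only numpy, scipy, OpenCV 4.12 (cv2) and the standard library are available. Lean on these libraries where they do the work, as an engineer would, in place of code of your own. Each camera call takes 0.05 s, during which the arm holds its last target. There are 200 camera calls.

TASK

First clear the way for the tray's keeper bar: slide the white bowl along the shelf, without lifting or tipping it, from the grey mark until it stands centred on the blue mark. Then lay the wooden comb flat in the long blue bed and the nail clipper flat in the short red bed of the tray, in either order and not turned over, and after that swing the bar with the red knob across both, all the way home past its click stop. Leave the tin, the brush and the cactus pot where they are.

Things in the scene. Friction and masses are not known exactly. Their poses are not given: they have to be found in the camera images.
- tray: Fixed beech tray plate, 205 (x) by 190 (y) by 8 mm thick, its place and yaw vary. Origin: at shelf height (z=0), under its middle; z up. Both beds run along tray y, bounded by round-topped dowels 8 mm thick, tops 20 mm above the shelf; the bed middles are free for fingers. A steel catch 36 mm wide along y, up to 33 mm above the shelf, stands at tray x=-88, y=0 mm, under the shut bar's end.
- comb_bed (a point): Centre of the long blue bed, on the tray's upper face (8 mm above the shelf); axes as the tray's. Between its dowels there are 34 mm across (tray x) and 158 mm along (tray y); side dowels stand 52 mm either way along y from this point.
- clipper_bed (a point): Centre of the short red bed, on the tray's upper face (8 mm above the shelf); axes as the tray's. Between its dowels there are 25 mm across (tray x) and 100 mm along (tray y); side dowels stand 35 mm either way along y from this point.
- hinge (a point): Point on the vertical hinge axis of the keeper bar, at the bar's underside, 27 mm above the shelf; at tray x=+82, y=0 mm. A round boss 22 mm across and 10 mm high sits here.
- knob (a point): Middle of the upright red knob on the keeper bar: a round post 18 mm across and 30 mm high, standing on the bar's upper face, from 35 to 65 mm above the shelf; this point is 50 mm above the shelf, 178 mm from the hinge axis.
- keeper (a joint): Keeper bar angle, rad; vertical hinge. Bar 190 x 14 x 8 mm, 27 to 35 mm above the shelf. 0: shut, bar along tray -x from the hinge, above both beds. Grows to 2.0 opening counter-clockwise from above (1.57: along tray -y). Turns lightly, stays put. Between 0.06 and 0.03 a sprung plunger must be overcome (up to about 12 N at the knob); it then holds the bar at 0. A bowl on the grey mark blocks it.
- bowl: White round stoneware bowl, 100 mm across, 46 mm high, upright-walled above 14 mm, wall 8 mm and floor 8 mm thick, foot 76 mm across, about 0.3 kg. Origin: centre of its underside; z up. It starts on the flat grey disc mark (116 mm across) on the shelf beside the tray, centred at tray x=-20, y=-160 mm.
- mark: Flat blue disc mark on the shelf, 116 mm across, no thickness to speak of. Origin: its centre, at shelf height.
- comb: Dark wooden comb lying flat, 150 mm long (its y), 26 mm wide (its x), 9 mm thick, about 40 g. Origin: centre of its underside; z up. Either end first in the bed will do.
- clipper: Steel nail clipper lying flat, 90 mm long (its y), 16 mm wide (its x), 12 mm high, about 60 g. Origin: centre of its underside; z up. Either end first in the bed will do.
- tin: Bystander: round shoe-polish tin, 67 mm across, 22 mm high. Origin: centre of its underside.
- brush: Bystander: clothes brush, 120 mm (its y) by 42 mm, 35 mm high, bristles down. Origin: centre of its underside.
- cactus: Bystander: cactus in a terracotta pot, 72 mm across, 108 mm high in all. Origin: centre of its underside.

How it is judged:
By the outcome, as a careful person would: the job done as asked, in the order asked, and still so for the second after the job is handed in, with the robot touching nothing.
It also fails if it takes over 72 s, if anything falls off the work surface, if the arm or the gripper's body presses on something with over 40 N, if the wrist force passes 120 N, or if a joint passes its speed limit or range.

## Working session

There is one attempt and no reset: what is moved stays moved. The work goes in short steps, Python scripts to look and compute and a tool call to move; the robot and the scene stay as the last step left them, time stands still between calls to the robot, and variables do not carry over. Pictures are saved under pics/ and viewed, at most 10 in all, crops included, and the job is handed in when it is done.

Besides the shell and the picture viewer there is one more tool, called after "Request:" in YAML: its name, and indented under it one key for each argument. step_arm: Moves the arm, as the interface text tells. Its arguments: {"type":"object","properties":{"commands":{"type":"array","items":{"type":"object","properties":{"slide":{"type":"array","items":{"type":"number"}},"yaw":{"type":"number"}}}},"fingers":{"type":"number"}},"required":["commands"]}

```bash
mkdir -p pics; ls
cat > h.py <<'E'
import numpy as np, cv2
from workcell import manip
from scipy.spatial.transform import Rotation as R
def rot(q): return R.from_quat([q[1],q[2],q[3],q[0]]).as_matrix()
def grab(name):
    s=manip.state(); c=manip.camera(name)
    f=240/np.tan(np.radians(c['vfov'])/2)
    if name=='wrist':
        T=np.eye(4);T[:3,:3]=rot(s['eef_rot']);T[:3,3]=s['tool_pos'];T=T@np.array(c['hand_eye'])
    else:
        T=np.eye(4);T[:3,:3]=rot(c['orientation']);T[:3,3]=c['origin']
    c['T']=T;c['f']=f
    np.savez('last_'+name+'.npz',frame=c['frame'],z=c['z_map'],T=T,f=f,cx=c['cx'],cy=c['cy'])
    return c
class C: pass
def load(name):
    d=np.load('last_'+name+'.npz'); return {k:d[k] for k in d}
def px(c,u,v,z=None):
    "depth point at pixel; or intersection with height z"
    r=np.array([(u-c['cx'])/c['f'],(v-c['cy'])/c['f'],1.0]); T=c['T']
    if z is None:
        zz=c.get('z',c.get('z_map'))[int(round(v)),int(round(u))]
        return T[:3,:3]@(r*zz)+T[:3,3]
    d=T[:3,:3]@r; return T[:3,3]+d*(z-T[2,3])/d[2]
def cloud(c):
    zz=c.get('z',c.get('z_map')); v,u=np.mgrid[:480,:640]
    p=np.stack([(u-c['cx'])/c['f']*zz,(v-c['cy'])/c['f']*zz,zz],-1)
    return p@c['T'][:3,:3].T+c['T'][:3,3]
def save(img,fn): cv2.imwrite('pics/'+fn,cv2.cvtColor(img,cv2.COLOR_RGB2BGR))
E
python3 - <<'E'
from h import *
s=manip.state(); print(s['t'],s['tool_pos'],s['eef_rot'],s['finger_gap'],manip.tcp_to_tips)
for n in('scene','side','wrist'):
    c=grab(n); save(c['frame'],n+'0.png'); print(n,c['vfov'],c['cx'],c['cy'],np.round(c['T'],3).tolist())
E
```

```text
pics
0.0 [ 0.17181898 -0.62620303  0.20675921] [-9.20533208e-04  9.91050899e-01  1.33481260e-01 -1.48475013e-04] 0.09400235749115073 0.025
scene 48.97660012146208 309.0124983061802 234.43170823581642 [[0.314, 0.686, -0.657, 1.358], [0.949, -0.232, 0.212, -0.24], [-0.007, -0.69, -0.724, 0.97], [0.0, 0.0, 0.0, 1.0]]
side 51.516145064263554 320.80478991484847 239.12259018465963 [[1.0, -0.012, 0.026, 0.485], [-0.029, -0.482, 0.876, -1.055], [0.002, -0.876, -0.482, 0.693], [0.0, 0.0, 0.0, 1.0]]
wrist 58.39234691670108 316.4119285316717 245.31059605428698 [[0.265, -0.938, -0.224, 0.237], [-0.964, -0.258, -0.06, -0.608], [-0.001, 0.232, -0.973, 0.383], [0.0, 0.0, 0.0, 1.0]]
```

View pics/scene0.png

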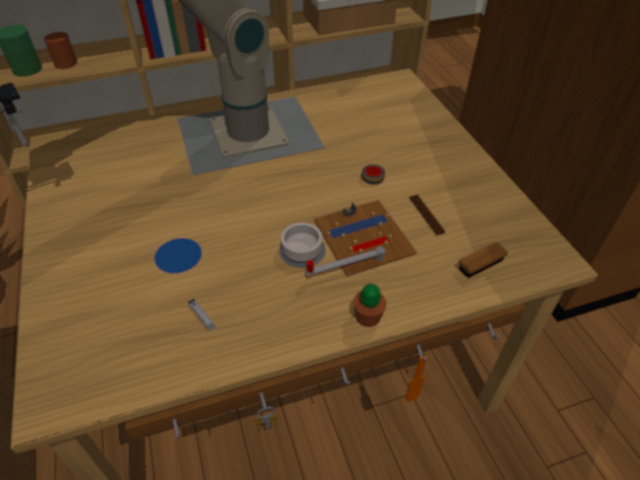

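View pics/side0.png

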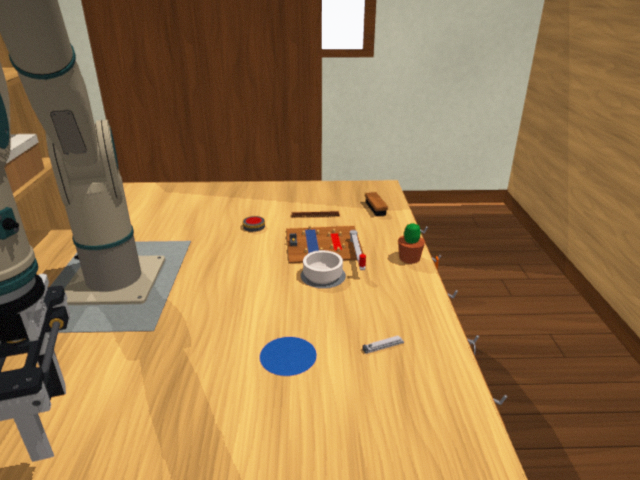

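The scene view shows the bowl at (302,242), blue mark (178,255), clipper (201,314), comb (427,214), tray (364,237), knob (310,267), and the tin, brush and cactus at (373,174), (483,259), (370,305). The side view agrees: bowl (323,268), mark (288,356), clipper (384,345), comb (316,214).

Run:
```python
from h import *
a=load('scene');b=load('side')
S=dict(mark=(178,255),clip=(201,314),comb=(427,214),bowlrim=(302,235),knob=(310,264),hinge=(380,253),tin=(373,171),cact=(370,290),bluebed=(359,226),redbed=(370,244),catch=(350,210),brush=(482,258))
D=dict(mark=(288,356),clip=(384,345),comb=(316,214),knob=(362,257),bluebed=(312,240),redbed=(336,241),tin=(254,221),catch=(293,240))
for k,v in S.items(): print('sc',k,np.round(px(a,*v),3), 'side',np.round(px(b,*D[k]),3) if k in D else '')
for nm,c in(('sc',a),('sd',b)):
    P=cloud(c);h=cv2.cvtColor(c['frame'],cv2.COLOR_RGB2HSV)
    m=(h[...,0]>100)&(h[...,0]<125)&(h[...,1]>180)&(h[...,2]>80)&(abs(P[...,2])<.03)
    n,l,st,ce=cv2.connectedComponentsWithStats(m.astype('uint8'))
    for i in range(1,n):
        if st[i,4]>60:
            q=P[l==i];print(nm,st[i],np.round(q.mean(0),4),(q.min(0)+q.max(0))[:2]/2)
    m=(P[...,2]>.036)&(P[...,2]<.056)&(h[...,1]<60)&(h[...,2]>100)&(abs(P[...,0]-.6)<.25)&(abs(P[...,1]+.3)<.25)
    q=P[m];print(nm,'bowl',len(q),(q.min(0)+q.max(0))/2,np.ptp(q,0))
```

```text
sc mark [ 0.443 -0.283  0.002] side [ 0.443 -0.285 -0.   ]
sc clip [ 0.644 -0.261  0.014] side [ 0.64  -0.267  0.008]
sc comb [0.51  0.36  0.003] side [0.512 0.361 0.004]
sc bowlrim [0.483 0.024 0.01 ] side 
sc knob [ 0.629 -0.003  0.069] side [ 0.618 -0.008  0.065]
sc hinge [0.622 0.174 0.035] side 
sc tin [0.328 0.282 0.027] side [0.325 0.283 0.021]
sc cact [0.763 0.083 0.105] side 
sc bluebed [0.499 0.172 0.009] side [0.498 0.187 0.007]
sc redbed [0.566 0.174 0.009] side [0.565 0.174 0.009]
sc catch [0.445 0.168 0.018] side [0.444 0.158 0.023]
sc brush [0.714 0.393 0.037] side 
sc [ 156  240   44   32 1061] [ 0.4422 -0.2838  0.0012] [ 0.44006145 -0.28382678]Traceback (most recent call last):
  File "<stdin>", line 14, in <module>
    return umr_minimum(a, axis, None, out, keepdims, initial, where)
ValueError: zero-size array to reduction operation minimum which has no identity
```

Request:
step_arm:
  commands:
    - {"slide": [0.033, -0.034, 0]}
    - {"slide": [0.033, -0.034, 0]}
    - {"slide": [0.033, -0.034, 0]}
    - {"slide": [0.033, -0.034, 0]}
    - {"slide": [0.033, -0.034, 0]}
    - {"slide": [0.033, -0.034, 0]}
    - {"slide": [0.033, -0.034, 0]}
    - {"slide": [0.033, -0.034, 0]}

```text
validation failed for argument at $.co...
```

Request:
step_arm:
  commands:
    - {"slide": [0.033, -0.034, 0]}
    - {"slide": [0.033, -0.034, 0]}
    - {"slide": [0.033, -0.034, 0]}
    - {"slide": [0.033, -0.034, 0]}
    - {"slide": [0, 0, -0.02], "yaw": 0.86}
    - {"slide": [0, 0, -0.02], "yaw": 0.86}
    - {"slide": [0, 0, 0], "yaw": 0.86}
    - {"slide": [0, 0, 0]}

```text
validation failed for argument at $.co...
```

Request:
step_arm:
  commands:
    - {"slide": [0.033, -0.034, 0.0], "yaw": 0.0}
    - {"slide": [0.033, -0.034, 0.0], "yaw": 0.0}
    - {"slide": [0.033, -0.034, 0.0], "yaw": 0.0}
    - {"slide": [0.033, -0.034, 0.0], "yaw": 0.0}
    - {"slide": [0.033, -0.034, 0.0], "yaw": 0.0}
    - {"slide": [0.033, -0.034, 0.0], "yaw": 0.0}
    - {"slide": [0.033, -0.034, 0.0], "yaw": 0.0}
    - {"slide": [0.033, -0.034, 0.0], "yaw": 0.0}

```text
t: 0.95
tool_pos: [0.3552, -0.2929, 0.2077]
eef_rot: [0.0, 0.991, 0.133, 0.0]
contact_force: [1.1, 0.1, -0.1]
finger_gap: 0.0939
grasp_force: 0.0
```

Request:
step_arm:
  commands:
    - {"slide": [0.033, -0.034, 0.0], "yaw": 0.0}
    - {"slide": [0.033, -0.034, 0.0], "yaw": 0.0}
    - {"slide": [0.033, -0.034, 0.0], "yaw": 0.0}
    - {"slide": [0.033, -0.034, 0.0], "yaw": 0.0}
    - {"slide": [0.0, 0.0, -0.02], "yaw": 0.86}
    - {"slide": [0.0, 0.0, -0.02], "yaw": 0.86}
    - {"slide": [0.0, 0.0, 0.0], "yaw": 0.86}
    - {"slide": [0.0, 0.0, 0.0], "yaw": 0.0}

```text
t: 1.75
tool_pos: [0.4462, -0.1285, 0.2481]
eef_rot: [0.0, 1.0, -0.001, 0.0]
contact_force: [-1.1, -0.8, 0.5]
finger_gap: 0.0937
grasp_force: 0.0
```

Run:
```python
from h import *
c=grab('wrist'); save(c['frame'],'w1.png')
np.savez('w1.npz',frame=c['frame'],z=c['z_map'],T=c['T'],f=c['f'],cx=c['cx'],cy=c['cy'])
```

```text
(no output)
```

View pics/w1.png

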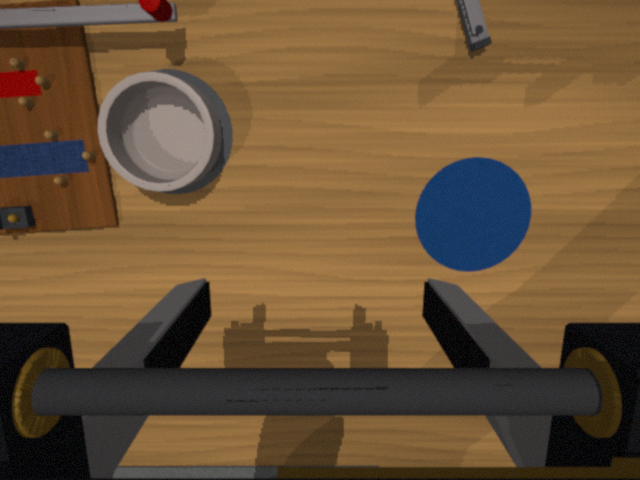

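Request:
step_arm:
  commands:
    - {"slide": [0.008, -0.045, 0.0], "yaw": 0.0}
    - {"slide": [0.008, -0.045, 0.0], "yaw": 0.0}
    - {"slide": [0.008, -0.045, 0.0], "yaw": 0.0}
    - {"slide": [0.008, -0.045, 0.0], "yaw": 0.0}
    - {"slide": [0.008, -0.045, 0.0], "yaw": 0.0}
    - {"slide": [0.008, -0.045, 0.0], "yaw": 0.0}
    - {"slide": [0.0, 0.0, 0.0], "yaw": 0.0}
    - {"slide": [0.0, 0.0, 0.0], "yaw": 0.0}

```text
t: 2.6
tool_pos: [0.494, 0.1418, 0.2469]
eef_rot: [0.0, 1.0, 0.001, -0.001]
contact_force: [-0.1, -1.0, 0.8]
finger_gap: 0.094
grasp_force: 0.0
```

Run:
```python
from h import *
c=grab('wrist'); save(c['frame'],'w2.png')
np.savez('w2.npz',frame=c['frame'],z=c['z_map'],T=c['T'],f=c['f'],cx=c['cx'],cy=c['cy'])
```

```text
(no output)
```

View pics/w2.png

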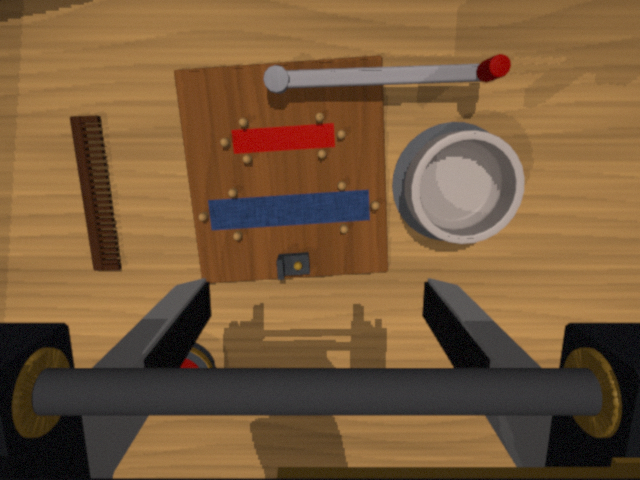

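w1: bowl rim centre about (160,131), mark (473,214), clipper partly at (474,25). w2: blue bed centre (290,210), red bed (283,138), hinge boss (276,79), knob top (500,66), catch (293,265), comb (97,193), bowl rim (467,186).

```bash
cat > meas.py <<'E'
from h import *
def get(fn): d=np.load(fn+'.npz'); return {k:d[k] for k in d}
def comps(c,hlo,hhi,smin,vmin,amin):
    h=cv2.cvtColor(c['frame'],cv2.COLOR_RGB2HSV)
    m=(h[...,0]>=hlo)&(h[...,0]<=hhi)&(h[...,1]>=smin)&(h[...,2]>=vmin)
    n,l,st,ce=cv2.connectedComponentsWithStats(m.astype('uint8'))
    for i in range(1,n):
        if st[i,4]>amin:
            yield (l==i)
def rect(c,m,z):
    "min-area rectangle in world at plane height z"
    v,u=np.nonzero(m); P=np.array([px(c,a,b,z)[:2] for a,b in zip(u,v)])
    (x,y),(w,h),a=cv2.minAreaRect((P*1000).astype(np.float32))
    if w>h: a+=90;w,h=h,w
    return round(x,1),round(y,1),round(w,1),round(h,1),round((a+90)%180-90,2)
def circ(c,m,z):
    v,u=np.nonzero(m); P=np.array([px(c,a,b,z)[:2] for a,b in zip(u,v)])*1000
    return P.mean(0).round(1),2*np.sqrt(np.linalg.det(np.cov(P.T))**.5)*2
E
python3 - <<'E'
from meas import *
w1,w2=get('w1'),get('w2')
for nm,c in(('w1',w1),('w2',w2)):
    P=cloud(c)
    for m in comps(c,100,125,100,40,1500):
        print(nm,'blue z %.4f'%np.median(P[m][:,2]),'rect8',rect(c,m,.008),'circ0',circ(c,m,0))
    for m in comps(c,0,6,220,60,800): print(nm,'red z',np.median(P[m][:,2]),rect(c,m,.008),np.argwhere(m).mean(0))
    # bowl rim, by depth
    m=(abs(P[...,2]-.046)<.004)&(P[...,1]<.12)&(P[...,0]<.6)&(P[...,0]>.43)
    q=P[m][:,:2]*1000; (x,y),r=cv2.minEnclosingCircle(q.astype(np.float32)); print(nm,'bowl',m.sum(),x,y,r)
    # knob top
    for m in [(abs(P[...,2]-.065)<.004)&(P[...,0]>.55)&(P[...,0]<.7)]:
        q=P[m]; 
        if len(q): print('knobtop',len(q),np.median(q,0),(q.min(0)+q.max(0))/2)
c=w2;P=cloud(c)
m=(abs(P[...,2]-.037)<.003)&(P[...,0]>.55)&(P[...,1]>0)
q=P[m]; print('bar',rect(c,m,.035))
for n,u,v in(('hinge',276,79),('catch',297,266),('comb',97,193),('barmid',380,76)): print(n,px(c,u,v).round(4))
m=(P[...,2]>.004)&(P[...,1]>.28)&(P[...,1]<.42)&(P[...,0]>.42)&(P[...,0]<.62)
print('comb',np.percentile(P[m][:,2],[5,50,95]),rect(c,m,.009))
print(px(w1,474,25))
# triangulate bed ends/bowl: two views
def tri(a,ua,b,ub):
    A=[];B=[]
    for c,(u,v) in((a,ua),(b,ub)):
        d=c['T'][:3,:3]@np.array([(u-c['cx'])/c['f'],(v-c['cy'])/c['f'],1]);d/=np.linalg.norm(d)
        M=np.eye(3)-np.outer(d,d);A.append(M);B.append(M@c['T'][:3,3])
    return np.linalg.lstsq(np.vstack(A),np.hstack(B),rcond=None)[0]
print('tri bowl',tri(w1,(160,131),w2,(467,186)),'knob',tri(w1,(153,6),w2,(500,66)),'bluebed end',tri(w1,(87,157),w2,(369,205)))
E
```

```text
w1 blue z 0.0073 rect8 (500.1, 133.5, 28.3, 84.6, 3.79) circ0 (array([499.7, 137.5]), np.float64(56.24022039589184))
w1 blue z -0.0001 rect8 (444.4, -281.5, 111.1, 111.3, -43.56) circ0 (array([ 444.3, -284.4]), np.float64(113.98093390644408))
w1 red z 0.007293928207744632 (567.2, 144.1, 21.9, 38.2, 3.82) [83.7326087 18.3673913]
w1 bowl 3291 522.340576171875 9.073403358459473 50.190921783447266
knobtop 243 [ 0.61635034 -0.00213841  0.06372599] [ 0.61571102 -0.00186541  0.06388092]
w2 blue z 0.0074 rect8 (497.8, 168.7, 28.0, 153.7, 3.79) circ0 (array([496.7, 169. ]), np.float64(77.04860764627706))
w2 red z 0.007419624988178081 (565.5, 173.3, 21.6, 95.3, 3.78) [138.00730868 283.06319862]
w2 bowl 3035 522.5167236328125 9.592168807983398 50.10992431640625
knobtop 436 [ 6.20079048e-01 -4.89066315e-04  6.38160336e-02] [ 0.62031543 -0.00075664  0.06372102]
bar (587.9, 93.4, 77.5, 187.0, 1.14)
hinge [0.6138 0.1763 0.036 ]
catch [0.4457 0.1605 0.0248]
comb [ 0.5127  0.3581 -0.0011]
barmid [0.6168 0.0879 0.033 ]
comb [0.00521937 0.00723667 0.00887898] (510.8, 354.7, 27.3, 149.1, -88.19)
[ 0.61467345 -0.26753746  0.01119663]
tri bowl [0.52413278 0.00750715 0.0377279 ] knob [ 0.6188346  -0.00277901  0.05896841] bluebed end [0.50172036 0.09053682 0.00532878]
```

Request:
step_arm:
  commands:
    - {"slide": [0.004, 0.044, 0.0], "yaw": 0.0}
    - {"slide": [0.004, 0.044, 0.0], "yaw": 0.0}
    - {"slide": [0.004, 0.044, 0.0], "yaw": 0.0}
    - {"slide": [0.0045, 0.045, 0.0], "yaw": 0.0}
    - {"slide": [0.0, 0.0, 0.02], "yaw": 1.235}
    - {"slide": [0.0, 0.0, 0.02], "yaw": 1.235}
    - {"slide": [0.0, 0.0, 0.04], "yaw": 0.0}
    - {"slide": [0.0, 0.0, 0.0], "yaw": 0.0}
  fingers: 0.79

```text
t: 3.45
tool_pos: [0.5062, -0.0378, 0.1641]
eef_rot: [0.001, 0.991, -0.131, -0.005]
contact_force: [-1.0, 0.2, -0.7]
finger_gap: 0.0333
grasp_force: 0.0
```

```bash
cat >> meas.py <<'E'
def goto(x,y,z,world_dir_y=None):
    "shift in tool axes from the measured pose to a world point (m)"
    s=manip.state(); return (rot(s['eef_rot']).T@(np.array([x,y,z])-s['tool_pos'])).round(4)
E
python3 - <<'E'
from meas import *
s=manip.state();print(s['tool_pos'],s['finger_gap'],rot(s['eef_rot']).round(3).tolist(),s['q'].round(2) if hasattr(s['q'],'round') else s['q'])
print(goto(.5106,-.0352,.045))
E
```

```text
[ 0.50619216 -0.03781877  0.16413349] 0.03329184733513508 [[0.965, -0.261, -0.01], [-0.261, -0.965, -0.001], [-0.009, 0.003, -1.0]] [-0.02  0.49  0.06  1.95 -0.04  0.71 -1.77]
[ 0.0047 -0.004   0.1191]
```

Request:
step_arm:
  commands:
    - {"slide": [0.0, 0.0, 0.03], "yaw": 0.0}
    - {"slide": [0.0, 0.0, 0.025], "yaw": 0.0}
    - {"slide": [0.0, 0.0, 0.0], "yaw": 0.0}
    - {"slide": [0.0, 0.0, 0.0], "yaw": 0.0}

```text
t: 3.85
tool_pos: [0.511, -0.0366, 0.1139]
eef_rot: [0.0, 0.991, -0.131, 0.0]
contact_force: [-0.4, 0.2, -0.5]
finger_gap: 0.0198
grasp_force: 0.0
```

Run:
```python
from meas import *
s=manip.state();print(s['tool_pos'],s['finger_gap'],s['eef_rot'])
print(goto(.5106,-.0352,.045))
```

```text
[ 0.51101219 -0.0366484   0.11388363] 0.019793342630974722 [ 1.00575446e-04  9.91432985e-01 -1.30615980e-01  3.04136763e-04]
[-0.0008 -0.0013  0.0689]
```

Request:
step_arm:
  commands:
    - {"slide": [-0.001, -0.001, 0.025], "yaw": 0.0}
    - {"slide": [0.0, 0.0, 0.025], "yaw": 0.0}
    - {"slide": [0.0, 0.0, 0.018], "yaw": 0.0}
    - {"slide": [0.0, 0.0, 0.0], "yaw": 0.0}
    - {"slide": [0.0, 0.0, 0.0], "yaw": 0.0}

```text
t: 4.35
tool_pos: [0.5111, -0.0349, 0.0462]
eef_rot: [-0.0, 0.991, -0.13, 0.001]
contact_force: [0.6, 0.4, 1.2]
finger_gap: 0.0202
grasp_force: 0.0
```

Request:
step_arm:
  commands:
    - {"slide": [0.0, 0.006, 0.0], "yaw": 0.0}
    - {"slide": [0.0, 0.014, 0.0], "yaw": 0.0}
    - {"slide": [0.0, 0.02, 0.0], "yaw": 0.0}
    - {"slide": [0.0, 0.02, 0.0], "yaw": 0.0}
    - {"slide": [0.0, 0.02, 0.0], "yaw": 0.0}
    - {"slide": [0.0, 0.02, 0.0], "yaw": 0.0}
    - {"slide": [0.0, 0.02, 0.0], "yaw": 0.0}
    - {"slide": [0.0, 0.02, 0.0], "yaw": 0.0}

```text
t: 5.15
tool_pos: [0.4737, -0.171, 0.0455]
eef_rot: [-0.0, 0.991, -0.13, 0.001]
contact_force: [1.1, 2.7, -0.2]
finger_gap: 0.0199
grasp_force: 1.5
```

Request:
step_arm:
  commands:
    - {"slide": [0.0, 0.02, 0.0], "yaw": 0.0}
    - {"slide": [0.0, 0.02, 0.0], "yaw": 0.0}
    - {"slide": [0.0, 0.02, 0.0], "yaw": 0.0}
    - {"slide": [0.0, 0.02, 0.0], "yaw": 0.0}
    - {"slide": [0.0, 0.02, 0.0], "yaw": 0.0}
    - {"slide": [0.0, 0.015, 0.0], "yaw": 0.0}
    - {"slide": [0.0, 0.01, 0.0], "yaw": 0.0}
    - {"slide": [0.0, 0.0, 0.0], "yaw": 0.0}

```text
t: 5.95
tool_pos: [0.4407, -0.2924, 0.0453]
eef_rot: [0.0, 0.991, -0.132, 0.0]
contact_force: [-0.4, 2.4, 1.9]
finger_gap: 0.0196
grasp_force: 1.5
```

```bash
cat >> meas.py <<'E'
def bowl(c):
    P=cloud(c); m=(abs(P[...,2]-.046)<.004)&(P[...,1]<.12)&(P[...,0]<.7)&(P[...,0]>.33)
    h=cv2.cvtColor(c['frame'],cv2.COLOR_RGB2HSV); m&=(h[...,1]<70)
    n,l,st,ce=cv2.connectedComponentsWithStats(m.astype('uint8')); 
    m=l==1+np.argmax(st[1:,4]); q=P[m][:,:2]*1000
    f=lambda p:np.hypot(*(q-p).T)
    from scipy.optimize import least_squares
    e=lambda p:np.maximum(0,f(p)-50)+np.maximum(0,42-f(p))
    r=least_squares(e,np.median(q,0)); (x,y),rad=cv2.minEnclosingCircle(q.astype(np.float32))
    return 'fit',r.x,r.cost,'enc',x,y,rad,len(q)
E
python3 - <<'E'
from meas import *
print(goto(.4312,-.3339,.045)); print(manip.state()['tool_pos'])
for n in('wrist','scene','side'):
    c=grab(n); print(n,bowl(c)); save(c['frame'],n+'_b.png')
E
```

```text
[0.0017 0.0425 0.0003]
[ 0.44068804 -0.29244447  0.04526134]
wrist ('fit', array([ 451.27510068, -241.76664079]), np.float64(529.5518237681456), 'enc', 454.88128662109375, -247.058349609375, 49.08967208862305, 6417)
scene ('fit', array([ 452.17215787, -237.73310957]), np.float64(18.576931701341604), 'enc', 456.5535888671875, -240.4217529296875, 49.69729995727539, 188)
side ('fit', array([ 450.50754765, -238.56410344]), np.float64(44.99339733906264), 'enc', 458.4910888671875, -240.33790588378906, 50.115135192871094, 224)
```

Request:
step_arm:
  commands:
    - {"slide": [0.0005, 0.01, 0.0], "yaw": 0.0}
    - {"slide": [0.0005, 0.012, 0.0], "yaw": 0.0}
    - {"slide": [0.0, 0.01, 0.0], "yaw": 0.0}
    - {"slide": [0.0, 0.007, 0.0], "yaw": 0.0}
    - {"slide": [0.0, 0.003, 0.0], "yaw": 0.0}
    - {"slide": [0.0, 0.0, 0.0], "yaw": 0.0}
    - {"slide": [0.0, 0.0, 0.0], "yaw": 0.0}

```text
t: 6.8
tool_pos: [0.4318, -0.3312, 0.0448]
eef_rot: [-0.0, 0.992, -0.13, 0.0]
contact_force: [0.5, 3.1, 2.5]
finger_gap: 0.0197
grasp_force: 1.5
```

Run:
```python
from meas import *
print(manip.state()['tool_pos'])
for n in('wrist','scene','side'):
    c=grab(n); print(n,bowl(c)); save(c['frame'],n+'_c.png')
    # visible blue ring -> mark outline
    P=[]
    for m in comps(c,100,125,120,40,60): 
        v,u=np.nonzero(m); q=np.array([px(c,a,b,0)[:2] for a,b in zip(u,v)])*1000
        if np.hypot(*(q.mean(0)-[444,-284]))<70:P.append(q)
    if P:
        q=np.vstack(P); (x,y),r=cv2.minEnclosingCircle(q.astype(np.float32)); print('   mark',x,y,r,len(q))
a=cv2.imread('pics/wrist_c.png');cv2.imwrite('pics/crop_c.png',cv2.resize(a[:,100:540],None,fx=1.2,fy=1.2))
```

```text
[ 0.43178374 -0.33115657  0.0447837 ]
wrist ('fit', array([ 442.35836791, -280.36244898]), np.float64(740.5791794656704), 'enc', 443.1653747558594, -280.7897033691406, 50.02010726928711, 8705)
   mark 443.832763671875 -286.28411865234375 57.14564895629883 5745
scene ('fit', array([ 443.0296964 , -278.01896076]), np.float64(69.86215102167903), 'enc', 442.65911865234375, -280.17034912109375, 52.29974365234375, 325)
   mark 440.72467041015625 -284.0946044921875 54.67866134643555 230
side ('fit', array([ 441.13715921, -279.69328582]), np.float64(63.610770067956565), 'enc', 447.32672119140625, -281.4361572265625, 49.97734069824219, 251)
   mark 442.0731506347656 -282.1203308105469 56.37886428833008 517
```

View pics/crop_c.png

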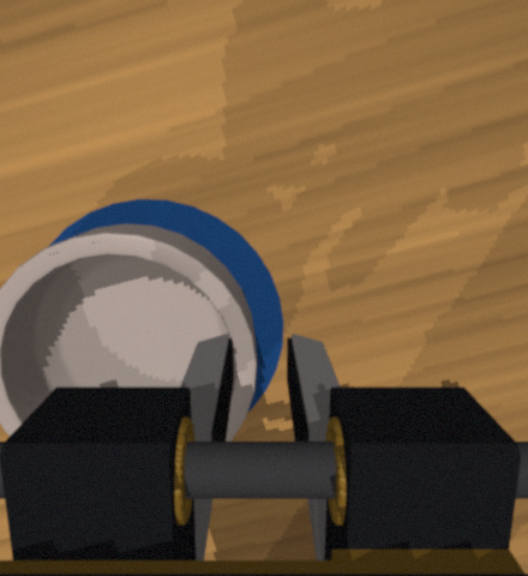

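The crop shows the bowl seated on the mark, with slightly more blue showing at the far (pull) side, consistent with the bowl being about 4 mm short. I'll pull a bit more, then lift and look from above.

Request:
step_arm:
  commands:
    - {"slide": [0.0005, 0.002, 0.0], "yaw": 0.0}
    - {"slide": [0.0005, 0.002, 0.0], "yaw": 0.0}
    - {"slide": [0.0, 0.0, 0.0], "yaw": 0.0}
    - {"slide": [0.0, 0.0, 0.0], "yaw": 0.0}
    - {"slide": [0.0, -0.003, 0.0], "yaw": 0.0}
    - {"slide": [0.0, 0.0, -0.03], "yaw": 0.0}
    - {"slide": [0.0, 0.0, -0.04], "yaw": 0.0}
    - {"slide": [0.0, 0.0, -0.04], "yaw": 0.0}

```text
t: 7.75
tool_pos: [0.4319, -0.3335, 0.1557]
eef_rot: [0.001, 0.991, -0.131, -0.0]
contact_force: [0.1, -0.2, -0.7]
finger_gap: 0.0197
grasp_force: 0.0
```

Request:
step_arm:
  commands:
    - {"slide": [0.0, -0.01, -0.04], "yaw": 0.0}
    - {"slide": [0.0, -0.02, -0.04], "yaw": 0.0}
    - {"slide": [0.02, -0.02, 0.0], "yaw": 0.0}
    - {"slide": [0.02, -0.01, 0.0], "yaw": 0.0}
    - {"slide": [0.02, 0.0, 0.0], "yaw": 0.0}
    - {"slide": [0.0, 0.0, 0.0], "yaw": 0.0}
    - {"slide": [0.0, 0.0, 0.0], "yaw": 0.0}
  fingers: 0.5

```text
t: 8.45
tool_pos: [0.5051, -0.2908, 0.2344]
eef_rot: [0.0, 0.991, -0.131, -0.0]
contact_force: [-0.1, 0.4, -0.4]
finger_gap: 0.0469
grasp_force: 0.0
```

Run:
```python
from meas import *
s=manip.state();print(s['tool_pos'],s['eef_rot'])
c=grab('wrist'); save(c['frame'],'w3.png')
np.savez('w3.npz',frame=c['frame'],z=c['z_map'],T=c['T'],f=c['f'],cx=c['cx'],cy=c['cy'])
print(bowl(c))
P=[]
for m in comps(c,100,125,120,40,60): 
    v,u=np.nonzero(m); q=np.array([px(c,a,b,0)[:2] for a,b in zip(u,v)])*1000
    if np.hypot(*(q.mean(0)-[444,-284]))<70:P.append(q)
q=np.vstack(P); print('   mark',cv2.minEnclosingCircle(q.astype(np.float32)))
P=cloud(c); m=(P[...,2]>.005)&(P[...,0]>.56)&(P[...,0]<.75)&(P[...,1]<-.18)&(P[...,1]>-.4)
print('clipper',np.percentile(P[m][:,2],[10,50,95]),rect(c,m,.010),m.sum())
```

```text
[ 0.5051299  -0.29084776  0.23436472] [ 4.21261989e-04  9.91438476e-01 -1.30573368e-01 -4.09097449e-04]
('fit', array([ 442.15848356, -281.87957925]), np.float64(3.107541065479242), 'enc', 441.95135498046875, -281.72845458984375, 49.92507553100586, 2367)
   mark ((444.12091064453125, -284.7925720214844), 56.65333938598633)
clipper [0.00728785 0.01125624 0.41030674] (451.2, -282.4, 477.2, 692.6, -14.84) 3072
```

View pics/w3.png

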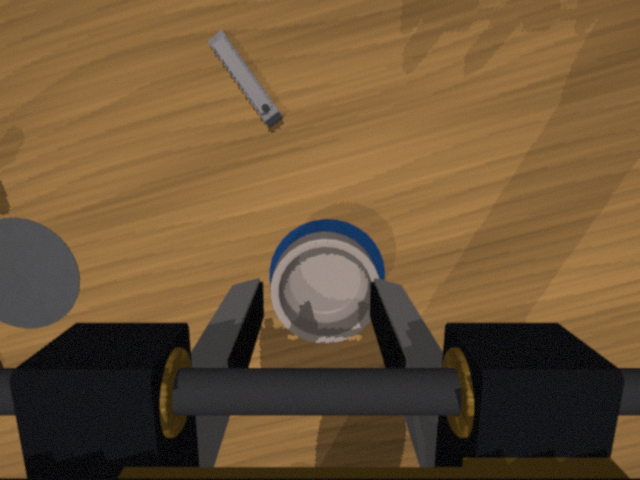

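w3: bowl rim centre about (328,290), mark's blue crescent at the top (325,225), clipper from (217,37) to (273,121). The bowl is about 3.6 mm off (+2, −3 mm wanted), so I'll nudge it with the same hook, turned to that direction.

Request:
step_arm:
  commands:
    - {"slide": [-0.0145, 0.019, 0.0], "yaw": 0.0}
    - {"slide": [-0.014, 0.019, 0.0], "yaw": 0.0}
    - {"slide": [0.0, 0.0, 0.02], "yaw": -1.35}
    - {"slide": [0.0, 0.0, 0.02], "yaw": -1.35}
    - {"slide": [0.0, 0.0, 0.02], "yaw": -1.35}
    - {"slide": [0.0, 0.0, 0.02], "yaw": -1.35}
    - {"slide": [0.0, 0.0, 0.02], "yaw": -1.35}
    - {"slide": [0.0, 0.0, 0.02], "yaw": -1.35}
  fingers: 0.79

```text
t: 9.3
tool_pos: [0.4671, -0.3201, 0.1141]
eef_rot: [0.0, 0.957, 0.292, -0.0]
contact_force: [0.4, -0.6, -0.1]
finger_gap: 0.0199
grasp_force: 0.0
```

Request:
step_arm:
  commands:
    - {"slide": [0.0, 0.0, 0.0], "yaw": 0.0}
    - {"slide": [0.0, 0.0, 0.0], "yaw": 0.0}

```text
t: 9.5
tool_pos: [0.4677, -0.3199, 0.115]
eef_rot: [-0.0, 0.958, 0.287, -0.0]
contact_force: [-0.7, -1.1, -0.0]
finger_gap: 0.0195
grasp_force: 0.0
```

Run:
```python
from meas import *
s=manip.state();print(s['tool_pos'],s['finger_gap'],rot(s['eef_rot'])[:,1].round(3))
print(goto(.4676,-.3201,.045))
c=get('w3')
P=cloud(c); m=(P[...,2]>.005)&(P[...,2]<.03)&(P[...,0]>.56)&(P[...,0]<.75)&(P[...,1]<-.18)&(P[...,1]>-.4)
n,l,st,ce=cv2.connectedComponentsWithStats(m.astype('uint8'));i=1+np.argmax(st[1:,4]);m=l==i
print('clipper',ce[i],np.percentile(P[m][:,2],[10,50,95]),rect(c,m,.010),m.sum())
```

```text
[ 0.46769249 -0.31992557  0.11497496] 0.019500690763359963 [ 0.55  -0.835 -0.   ]
[-0.0001  0.0001  0.07  ]
clipper [245.93131422  80.08707409] [0.00665303 0.01024247 0.0119191 ] (637.0, -262.6, 15.9, 85.2, -69.45) 1849
```

Request:
step_arm:
  commands:
    - {"slide": [0.0, 0.0, 0.025], "yaw": 0.0}
    - {"slide": [0.0, 0.0, 0.025], "yaw": 0.0}
    - {"slide": [0.0, 0.0, 0.02], "yaw": 0.0}
    - {"slide": [0.0, 0.0, 0.0], "yaw": 0.0}
    - {"slide": [0.0, 0.004, 0.0], "yaw": 0.0}
    - {"slide": [0.0, 0.004, 0.0], "yaw": 0.0}
    - {"slide": [0.0, 0.003, 0.0], "yaw": 0.0}
    - {"slide": [0.0, 0.0, 0.0], "yaw": 0.0}

```text
t: 10.3
tool_pos: [0.4749, -0.3291, 0.0456]
eef_rot: [0.0, 0.957, 0.289, 0.0]
contact_force: [-1.8, 2.4, 2.2]
finger_gap: 0.0197
grasp_force: 1.3
```

Request:
step_arm:
  commands:
    - {"slide": [0.0, 0.0, 0.0], "yaw": 0.0}
    - {"slide": [0.0, -0.003, 0.0], "yaw": 0.0}
    - {"slide": [0.0, 0.0, -0.03], "yaw": 0.0}
    - {"slide": [0.0, 0.0, -0.04], "yaw": 0.0}
    - {"slide": [0.03, 0.0, -0.04], "yaw": 0.0}
    - {"slide": [0.04, 0.0, -0.04], "yaw": 0.0}
    - {"slide": [0.0, 0.0, -0.01], "yaw": 0.0}
    - {"slide": [0.0, 0.0, 0.0], "yaw": 0.0}

```text
t: 11.1
tool_pos: [0.5294, -0.29, 0.2021]
eef_rot: [0.002, 0.957, 0.29, 0.002]
contact_force: [0.2, -0.1, -0.4]
finger_gap: 0.0197
grasp_force: 0.0
```

```bash
cat >> meas.py <<'E'
def look(fn):
    c=grab('wrist'); save(c['frame'],fn+'.png'); np.savez(fn+'.npz',frame=c['frame'],z=c['z_map'],T=c['T'],f=c['f'],cx=c['cx'],cy=c['cy']); return c
def markfit(c):
    P=[]
    for m in comps(c,100,125,120,40,60): 
        v,u=np.nonzero(m); q=np.array([px(c,a,b,0)[:2] for a,b in zip(u,v)])*1000
        if np.hypot(*(q.mean(0)-[444,-284]))<70:P.append(q)
    return cv2.minEnclosingCircle(np.vstack(P).astype(np.float32))
def blob(c,x0,x1,y0,y1,z,zlo=.005,zhi=.03):
    P=cloud(c); m=(P[...,2]>zlo)&(P[...,2]<zhi)&(P[...,0]>x0)&(P[...,0]<x1)&(P[...,1]>y0)&(P[...,1]<y1)
    n,l,st,ce=cv2.connectedComponentsWithStats(m.astype('uint8'));i=1+np.argmax(st[1:,4]);m=l==i
    return ce[i],np.percentile(P[m][:,2],[10,50,95]),rect(c,m,z),st[i]
E
python3 - <<'E'
from meas import *
s=manip.state();print(s['tool_pos'],rot(s['eef_rot'])[:,1].round(3))
c=look('w4'); print(bowl(c),markfit(c)); print(blob(c,.56,.75,-.4,-.18,.01))
E
```

```text
[ 0.52942244 -0.29000243  0.20209014] [ 0.555 -0.832  0.005]
('fit', array([ 447.42044469, -286.49046471]), np.float64(0.9681349405155188), 'enc', 447.94232177734375, -286.1726379394531, 49.62110137939453, 2219) ((444.48388671875, -283.890625), 56.74399948120117)
(array([360.4581971 ,  94.49836525]), array([0.00666047, 0.01028849, 0.01186402]), (637.2, -262.1, 16.0, 85.0, -69.25), array([ 339,   39,   44,  112, 2141], dtype=int32))
```

Request:
step_arm:
  commands:
    - {"slide": [-0.033, -0.0015, 0.03], "yaw": 0.0}
    - {"slide": [-0.033, -0.001, 0.03], "yaw": 0.0}
    - {"slide": [0.0, 0.0, 0.03], "yaw": 0.0}
    - {"slide": [0.0, 0.0, 0.02], "yaw": 0.0}
    - {"slide": [0.0, 0.0, 0.0], "yaw": 0.0}
    - {"slide": [0.0, 0.0, 0.025], "yaw": 0.0}
    - {"slide": [0.0, 0.0, 0.02], "yaw": 0.0}
    - {"slide": [0.0, 0.0, 0.0], "yaw": 0.0}

```text
t: 11.95
tool_pos: [0.4687, -0.3239, 0.0431]
eef_rot: [-0.002, 0.957, 0.289, -0.002]
contact_force: [-0.9, 0.9, -0.1]
finger_gap: 0.0194
grasp_force: 0.0
```

Run:
```python
from meas import *
s=manip.state();print(s['tool_pos'],s['contact_force'],rot(s['eef_rot'])[:,1].round(3))
print(goto(.4665,-.3177,.045))
```

```text
[ 0.46870953 -0.3238897   0.04305633] [-0.85774861  0.86823845 -0.07826954] [ 0.554 -0.833 -0.004]
[ 0.0016 -0.0064 -0.0019]
```

Request:
step_arm:
  commands:
    - {"slide": [0.0, 0.0, -0.002], "yaw": 0.0}
    - {"slide": [0.0, -0.003, 0.0], "yaw": 0.0}
    - {"slide": [0.0, -0.0035, 0.0], "yaw": 0.0}
    - {"slide": [0.0, 0.0, 0.0], "yaw": 0.0}
    - {"slide": [0.0, 0.0, 0.0], "yaw": 0.0}
    - {"slide": [0.0, 0.004, 0.0], "yaw": 0.0}
    - {"slide": [0.0, 0.0, -0.03], "yaw": 0.0}
    - {"slide": [0.0, 0.0, -0.04], "yaw": 0.0}

```text
t: 12.75
tool_pos: [0.4681, -0.3215, 0.116]
eef_rot: [-0.002, 0.957, 0.289, -0.002]
contact_force: [-0.6, -0.7, -0.3]
finger_gap: 0.0195
grasp_force: 0.0
```

Request:
step_arm:
  commands:
    - {"slide": [-0.02, 0.0, -0.04], "yaw": 0.0}
    - {"slide": [-0.03, 0.0, -0.04], "yaw": 0.0}
    - {"slide": [-0.03, 0.0, -0.03], "yaw": 0.0}
    - {"slide": [0.0, 0.0, 0.0], "yaw": 0.0}
    - {"slide": [0.0, 0.0, 0.0], "yaw": 0.0}
  fingers: 0.2

```text
t: 13.25
tool_pos: [0.4028, -0.3672, 0.2275]
eef_rot: [0.0, 0.957, 0.289, 0.0]
contact_force: [0.5, 0.1, 0.9]
finger_gap: 0.056
grasp_force: 0.0
```

Run:
```python
from meas import *
s=manip.state();print(s['tool_pos'],rot(s['eef_rot'])[:,1].round(3))
c=look('w5'); print(bowl(c),markfit(c)); print(blob(c,.56,.75,-.4,-.18,.01))
for n in('scene','side'): c=grab(n); print(n,bowl(c))
```

```text
[ 0.40281229 -0.36716094  0.22746595] [ 0.553 -0.833  0.001]
('fit', array([ 447.25412554, -286.63337051]), np.float64(1.8069900048579428), 'enc', 447.1743469238281, -286.49884033203125, 49.902469635009766, 3630) ((440.6342468261719, -287.0204772949219), 56.76201629638672)Traceback (most recent call last):
  File "<stdin>", line 3, in <module>
  File "meas.py", line 42, in blob
    n,l,st,ce=cv2.connectedComponentsWithStats(m.astype('uint8'));i=1+np.argmax(st[1:,4]);m=l==i
                                                                      ~~~~~~~~~^^^^^^^^^^
    return _wrapfunc(a, 'argmax', axis=axis, out=out, **kwds)
    return bound(*args, **kwds)
ValueError: attempt to get argmax of an empty sequence
```

```bash
cat >> meas.py <<'E'
def mark2(c):
    from scipy.optimize import least_squares
    h=cv2.cvtColor(c['frame'],cv2.COLOR_RGB2HSV)
    m=((h[...,0]>=100)&(h[...,0]<=125)&(h[...,1]>=120)&(h[...,2]>=40)).astype('uint8')
    # edge pixels of blue that border the wooden shelf
    wood=((h[...,0]>8)&(h[...,0]<28)&(h[...,1]>70)).astype('uint8')
    e=m&cv2.dilate(wood,np.ones((3,3),np.uint8)); v,u=np.nonzero(e)
    q=np.array([px(c,a,b,0)[:2] for a,b in zip(u,v)])*1000; q=q[np.hypot(*(q-[444,-284]).T)<75]
    r=least_squares(lambda p:np.hypot(*(q-p[:2]).T)-57.6,[444,-284],loss='soft_l1')
    return r.x.round(1),len(q),np.abs(r.fun).mean().round(2)
E
python3 - <<'E'
from meas import *
for f in('w1','w3','w4','w5'):
    c=get(f); print(f,mark2(c),bowl(c)[1].round(1) )
for n in('scene','side'): c=grab(n); print(n,mark2(c),bowl(c)[1],bowl(c)[4:7])
E
```

```text
w1 (array([ 442.7, -284.2]), 43, np.float64(0.81)) [522.3   8.8]
w3 (array([ 441.9, -284.5]), 13, np.float64(0.22)) [ 442.2 -281.9]
w4 (array([ 442.1, -285.1]), 26, np.float64(0.15)) [ 447.4 -286.5]
w5 (array([ 443.7, -283.9]), 17, np.float64(0.24)) [ 447.3 -286.6]Traceback (most recent call last):
  File "<stdin>", line 4, in <module>
  File "meas.py", line 51, in mark2
    q=np.array([px(c,a,b,0)[:2] for a,b in zip(u,v)])*1000; q=q[np.hypot(*(q-[444,-284]).T)<75]
                                                                           ~^~~~~~~~~~~
ValueError: operands could not be broadcast together with shapes (0,) (2,)
```

View pics/w5.png

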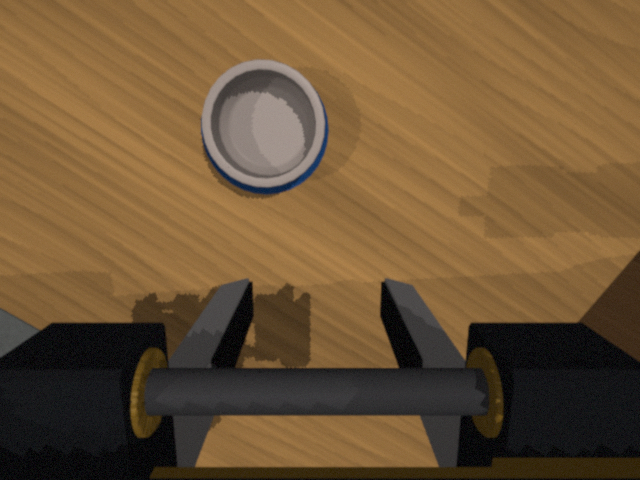

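```bash
python3 - <<'E'
from meas import *
c=get('w5')
def proj(c,p):
    q=c['T'][:3,:3].T@(np.array(p)-c['T'][:3,3]); return (q[:2]/q[2]*c['f']+[c['cx'],c['cy']]).round(1)
print(px(c,264,125,.046),px(c,264,125,.0445))
# outline ellipse of rim at z=.046 from image
h=cv2.cvtColor(c['frame'],cv2.COLOR_RGB2HSV)
for f in('w1','w3','w4','w5'):
    c=get(f);h=cv2.cvtColor(c['frame'],cv2.COLOR_RGB2HSV);P=cloud(c)
    m=(h[...,1]<70)&(abs(P[...,2]-.046)<.006)&(P[...,0]<.6)&(P[...,0]>.33)&(P[...,1]<.12)
    print(f,np.percentile(P[m][:,2],[20,50,80]).round(4))
    mb=np.abs(P[...,2])<.003
    w=(h[...,0]>8)&(h[...,0]<28)&(h[...,1]>70)&mb; print('  shelf z',np.median(P[w][:,2]).round(4), 'cam',c['T'][:3,3].round(3))
    if f in('w4','w5'):
        hh=(h[...,0]>=100)&(h[...,0]<=125)&(h[...,1]>=120)&(h[...,2]>=40); n,l,st,ce=cv2.connectedComponentsWithStats(hh.astype('uint8'))
        print([ (st[i].tolist()) for i in range(1,n) if st[i,4]>40])
        ang=np.linspace(0,2*np.pi,8,endpoint=False)
        print('mark outline proj', [proj(c,[.4443+.058*np.cos(a),-.2844+.058*np.sin(a),0]).tolist() for a in ang])
E
python3 -c "
import cv2;a=cv2.imread('pics/w5.png');cv2.imwrite('pics/w5c.png',cv2.resize(a[40:220,180:360],None,fx=3.3,fy=3.3,interpolation=cv2.INTER_CUBIC))"
```

```text
[ 0.44784968 -0.28736212  0.046     ] [ 0.4478022  -0.28718467  0.0445    ]
w1 [0.0438 0.0447 0.0454]
  shelf z -0.001 cam [ 0.514 -0.128  0.424]
w3 [0.0438 0.0447 0.0454]
  shelf z -0.001 cam [ 0.571 -0.308  0.41 ]
w4 [0.0439 0.0447 0.0454]
  shelf z -0.001 cam [ 0.585 -0.252  0.378]
[[198, 235, 122, 73, 1176]]
mark outline proj [[293.3, 242.5], [244.7, 233.2], [205.2, 259.7], [198.6, 304.7], [227.0, 341.1], [272.8, 349.3], [311.2, 325.3], [320.5, 281.4]]
w5 [0.0439 0.0447 0.0454]
  shelf z -0.001 cam [ 0.459 -0.33   0.403]
[[206, 114, 122, 80, 688]]
mark outline proj [[300.0, 71.7], [250.2, 61.4], [209.7, 91.2], [203.2, 141.6], [232.2, 182.2], [279.1, 191.4], [318.4, 164.5], [327.9, 115.3]]
```

View pics/w5c.png

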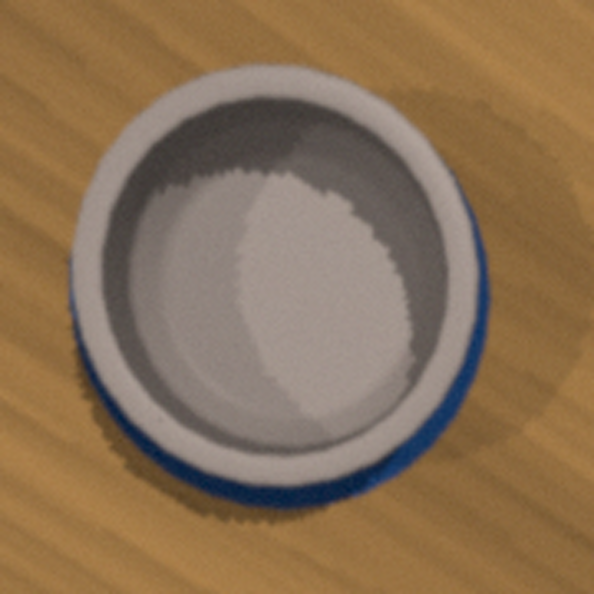

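The crop shows the rim centre at about (263,124) and the mark centre near (266,128) in w5. After parallax that puts the bowl about 4 mm too far along +x. The last push only just touched it because the measured pose lags the command. I'll push along −x once more.

Request:
step_arm:
  commands:
    - {"slide": [0.0385, -0.0042, 0.0], "yaw": 0.0}
    - {"slide": [0.0385, -0.0042, 0.0], "yaw": 0.0}
    - {"slide": [0.0385, -0.0042, 0.0], "yaw": 0.0}
    - {"slide": [0.0, 0.0, 0.02], "yaw": -1.345}
    - {"slide": [0.0, 0.0, 0.02], "yaw": -1.345}
    - {"slide": [0.0, 0.0, 0.02], "yaw": -1.345}
    - {"slide": [0.0, 0.0, 0.02], "yaw": -1.345}
    - {"slide": [0.0, 0.0, 0.02], "yaw": -1.345}
  fingers: 0.79

```text
t: 14.15
tool_pos: [0.4924, -0.29, 0.1246]
eef_rot: [-0.002, 0.796, 0.605, 0.0]
contact_force: [0.1, -0.8, -0.3]
finger_gap: 0.0196
grasp_force: 0.0
```

Request:
step_arm:
  commands:
    - {"slide": [0.0, 0.0, 0.01], "yaw": -1.345}
    - {"slide": [0.0, 0.0, 0.0], "yaw": 0.0}
    - {"slide": [0.0, 0.0, 0.0], "yaw": 0.0}
    - {"slide": [0.0, 0.0, 0.0], "yaw": 0.0}

```text
t: 14.55
tool_pos: [0.4929, -0.2917, 0.1173]
eef_rot: [0.0, 0.755, 0.656, 0.0]
contact_force: [0.1, -0.8, 0.0]
finger_gap: 0.0198
grasp_force: 0.0
```

Run:
```python
from meas import *
s=manip.state();print(s['tool_pos'],s['contact_force'],rot(s['eef_rot'])[:,1].round(3))
print(goto(.492,-.2929,.045),goto(.4824,-.2915,.045))
```

```text
[ 0.49289797 -0.29169141  0.11728537] [ 0.05129201 -0.75232279  0.03537288] [ 0.99  -0.14   0.001]
[-0.0013 -0.0008  0.0723] [-0.0013 -0.0105  0.0723]
```

Request:
step_arm:
  commands:
    - {"slide": [-0.001, 0.0, 0.03], "yaw": 0.0}
    - {"slide": [0.0, 0.0, 0.025], "yaw": 0.0}
    - {"slide": [0.0, 0.0, 0.017], "yaw": 0.0}
    - {"slide": [0.0, 0.0, 0.0], "yaw": 0.0}
    - {"slide": [0.0, -0.004, 0.0], "yaw": 0.0}
    - {"slide": [0.0, -0.0035, 0.0], "yaw": 0.0}
    - {"slide": [0.0, -0.003, 0.0], "yaw": 0.0}
    - {"slide": [0.0, 0.0, 0.0], "yaw": 0.0}

```text
t: 15.35
tool_pos: [0.4827, -0.2921, 0.0462]
eef_rot: [0.001, 0.754, 0.656, 0.001]
contact_force: [2.2, -0.5, -0.1]
finger_gap: 0.02
grasp_force: 1.3
```

Request:
step_arm:
  commands:
    - {"slide": [0.0, 0.0, 0.0], "yaw": 0.0}
    - {"slide": [0.0, 0.004, 0.0], "yaw": 0.0}
    - {"slide": [0.0, 0.0, -0.04], "yaw": 0.0}
    - {"slide": [0.0, 0.0, -0.045], "yaw": 0.0}
    - {"slide": [0.0, 0.0, -0.045], "yaw": 1.28}
    - {"slide": [0.0, 0.0, -0.045], "yaw": 1.28}
    - {"slide": [0.0, 0.0, 0.0], "yaw": 1.28}
    - {"slide": [0.0, 0.0, 0.0], "yaw": 1.28}

```text
t: 16.15
tool_pos: [0.4855, -0.2925, 0.2215]
eef_rot: [0.001, 0.903, 0.43, 0.0]
contact_force: [-0.3, -0.2, -0.6]
finger_gap: 0.0195
grasp_force: 0.0
```

Request:
step_arm:
  commands:
    - {"slide": [0.0, 0.0, 0.0], "yaw": 1.28}
    - {"slide": [0.0, 0.0, 0.0], "yaw": 1.28}
    - {"slide": [0.0, 0.0, 0.0], "yaw": 1.28}
    - {"slide": [0.0, 0.0, 0.0], "yaw": 1.27}
    - {"slide": [0.02, 0.0, 0.0], "yaw": 0.0}
    - {"slide": [0.02, 0.0, 0.0], "yaw": 0.0}
    - {"slide": [0.0, 0.0, 0.0], "yaw": 0.0}
    - {"slide": [0.0, 0.0, 0.0], "yaw": 0.0}
  fingers: 0.1

```text
t: 16.95
tool_pos: [0.522, -0.2779, 0.2194]
eef_rot: [-0.001, 0.984, 0.18, -0.001]
contact_force: [-0.5, -0.5, -0.2]
finger_gap: 0.0804
grasp_force: 0.0
```

Run:
```python
from meas import *
s=manip.state();print(s['tool_pos'],s['contact_force'],rot(s['eef_rot'])[:,1].round(3))
c=look('w6'); print(bowl(c),markfit(c),mark2(c)); print(blob(c,.56,.75,-.4,-.18,.01))
print('goto clip',goto(.637,-.2624,.1))
```

```text
[ 0.52195283 -0.27793255  0.21943651] [-0.46720828 -0.53378946 -0.16156998] [ 0.354 -0.935 -0.001]
('fit', array([ 443.74884226, -286.14732432]), np.float64(2.177546617295564), 'enc', 443.500732421875, -286.0677185058594, 49.981327056884766, 2815) ((443.14105224609375, -284.2869873046875), 56.922550201416016) (array([ 441.9, -284.9]), 28, np.float64(0.18))
(array([347.42598187,  85.43454179]), array([0.0067414 , 0.01026829, 0.01186658]), (637.1, -262.1, 16.0, 84.0, -69.22), array([ 338,   33,   20,  106, 1986], dtype=int32))
goto clip [0.114  0.0258 0.1192]
```

The bowl is now within about 2 mm of the mark. On to the clipper.

Request:
step_arm:
  commands:
    - {"slide": [0.038, 0.0086, 0.0], "yaw": 0.0}
    - {"slide": [0.038, 0.0086, 0.02], "yaw": 0.0}
    - {"slide": [0.038, 0.0086, 0.03], "yaw": 0.0}
    - {"slide": [0.0, 0.0, 0.04], "yaw": 0.0}
    - {"slide": [0.0, 0.0, 0.04], "yaw": 0.0}
    - {"slide": [0.0, 0.0, 0.0], "yaw": 0.0}
    - {"slide": [0.0, 0.0, 0.0], "yaw": 0.0}
  fingers: 0.5

```text
t: 17.7
tool_pos: [0.6378, -0.2629, 0.0902]
eef_rot: [-0.0, 0.984, 0.179, -0.001]
contact_force: [-0.6, -0.1, -0.1]
finger_gap: 0.0472
grasp_force: 0.0
```

Run:
```python
from meas import *
s=manip.state();print(s['tool_pos'],rot(s['eef_rot'])[:,1].round(3),s['finger_gap'],s['q'])
for f in('w3','w4','w6'):
    print(blob(get(f),.56,.75,-.4,-.18,.006,.0025)[2])
print('goto clip',goto(.637,-.2622,.028))
```

```text
[ 0.63782397 -0.2629123   0.0902328 ] [ 0.352 -0.936 -0.001] 0.047203823906031867 [ 0.48503199  0.82384891 -0.24560695  1.48736558  0.23798043  0.86126559
 -1.05166539]
(638.9, -261.7, 16.1, 89.0, -69.42)
(639.2, -261.6, 16.3, 89.0, -69.22)
(639.5, -261.6, 16.2, 88.9, -68.59)
goto clip [-0.0004 -0.0009  0.0622]
```

Request:
step_arm:
  commands:
    - {"slide": [0.002, -0.0005, 0.03], "yaw": 0.0}
    - {"slide": [0.0, 0.0, 0.02], "yaw": 0.0}
    - {"slide": [0.0, 0.0, 0.012], "yaw": 0.0}
    - {"slide": [0.0, 0.0, 0.0], "yaw": 0.0}
    - {"slide": [0.0, 0.0, 0.0], "yaw": 0.0}

```text
t: 18.2
tool_pos: [0.6417, -0.2616, 0.03]
eef_rot: [0.001, 0.984, 0.179, 0.001]
contact_force: [-1.1, 0.3, 0.4]
finger_gap: 0.0471
grasp_force: 0.0
```

Request:
step_arm:
  commands:
    - {"slide": [0.0, 0.0, 0.0], "yaw": 0.0}
    - {"slide": [0.0, 0.0, 0.0], "yaw": 0.0}
    - {"slide": [0.0, 0.0, 0.0], "yaw": 0.0}
    - {"slide": [0.0, 0.0, 0.0], "yaw": 0.0}
    - {"slide": [0.0, 0.0, 0.0], "yaw": 0.0}
  fingers: 1.0

```text
t: 18.7
tool_pos: [0.6406, -0.2608, 0.0281]
eef_rot: [0.0, 0.984, 0.18, 0.0]
contact_force: [-0.7, 0.2, -0.1]
finger_gap: 0.0104
grasp_force: 0.0
```

Request:
step_arm:
  commands:
    - {"slide": [0.0, 0.0, 0.0], "yaw": 0.0}
    - {"slide": [0.0, 0.0, 0.0], "yaw": 0.0}
    - {"slide": [0.0, 0.0, 0.0], "yaw": 0.0}

```text
t: 19.0
tool_pos: [0.6405, -0.2608, 0.028]
eef_rot: [-0.0, 0.984, 0.18, -0.0]
contact_force: [-0.8, 0.5, 0.6]
finger_gap: 0.0004
grasp_force: 0.0
```

Run:
```python
from meas import *
s=manip.state();print(s['tool_pos'],s['finger_gap'],s['grasp_force'])
c=look('w7'); print(blob(c,.56,.75,-.4,-.18,.006,.0025))
cv2.imwrite('pics/w7c.png',cv2.resize(cv2.cvtColor(c['frame'],cv2.COLOR_RGB2BGR)[100:400,120:520],None,fx=2,fy=2))
```

```text
[ 0.6405088  -0.26081194  0.02799109] 0.00038052771553810996 0.0
(array([316.9851752 , 245.32850404]), array([0.00577078, 0.0103325 , 0.01191419]), (641.4, -261.3, 17.4, 87.5, -67.29), array([ 300,  195,   37,  173, 2968], dtype=int32))
```

View pics/w7c.png

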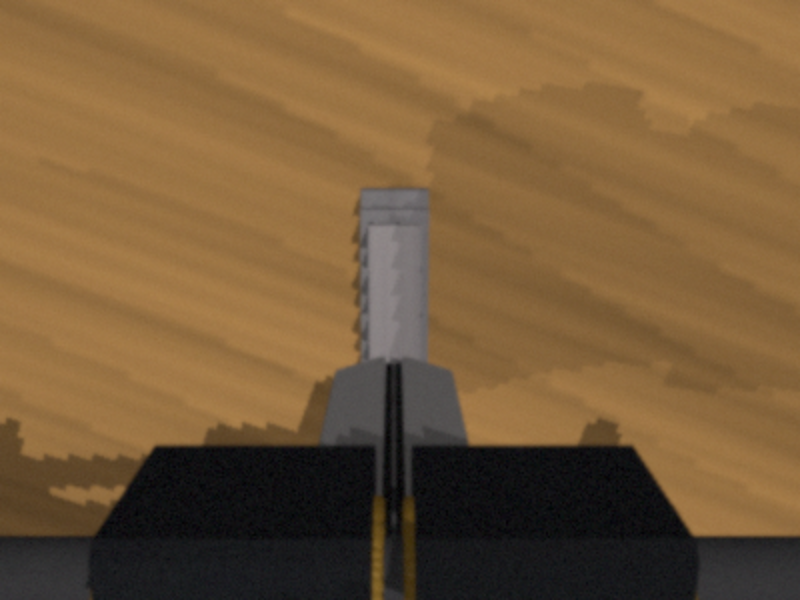

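The crop shows the shut fingers lying over the clipper, with its far half visible from (395,190) to (395,360). They closed above it. I'll check the real tip height from depth.

Run:
```python
from meas import *
c=get('w7');P=cloud(c)
print(manip.tcp_to_tips)
for v in range(270,330,6): print(v,[P[v,u].round(4).tolist() for u in(305,312,322,330)])
```

```text
0.025
270 [[0.6476, -0.2524, 0.0103], [0.649, -0.2554, 0.0113], [0.6505, -0.2598, 0.0106], [0.6507, -0.2639, 0.0066]]
276 [[0.6452, -0.2533, 0.0117], [0.6458, -0.2566, 0.0098], [0.6475, -0.261, 0.01], [0.6477, -0.2651, 0.0057]]
282 [[0.6484, -0.2526, 0.0302], [0.6495, -0.2554, 0.0305], [0.651, -0.2594, 0.0304], [0.6519, -0.2627, 0.0295]]
288 [[0.6484, -0.2528, 0.0377], [0.6496, -0.2554, 0.0384], [0.6509, -0.2593, 0.0379], [0.6521, -0.2623, 0.0382]]
294 [[0.6482, -0.2531, 0.0443], [0.6495, -0.2556, 0.0451], [0.6508, -0.2592, 0.0448], [0.6518, -0.2622, 0.0447]]
300 [[0.648, -0.2533, 0.0502], [0.6482, -0.2561, 0.0481], [0.6508, -0.2592, 0.0515], [0.6519, -0.262, 0.0516]]
306 [[0.649, -0.2532, 0.0588], [0.6483, -0.2561, 0.0544], [0.6504, -0.2592, 0.0566], [0.6518, -0.2618, 0.0578]]
312 [[0.6487, -0.2534, 0.0635], [0.6482, -0.2562, 0.06], [0.6508, -0.259, 0.0636], [0.6514, -0.2618, 0.0624]]
318 [[0.6486, -0.2536, 0.0685], [0.648, -0.2563, 0.0649], [0.6508, -0.2589, 0.0688], [0.6516, -0.2615, 0.0684]]
324 [[0.6716, -0.2467, 0.1276], [0.6483, -0.2563, 0.0706], [0.6506, -0.2589, 0.0733], [0.6735, -0.251, 0.1282]]
```

Run:
```python
from meas import *
c=get('w7');P=cloud(c)
for v in range(274,290): print(v,[(round(float(P[v,u,2]),4),c['frame'][v,u].tolist()) for u in(308,314,324,332)])
```

```text
274 [(0.0102, [138, 130, 129]), (0.0106, [133, 125, 126]), (0.0113, [122, 117, 119]), (0.0064, [105, 101, 100])]
275 [(0.0102, [139, 132, 132]), (0.0103, [131, 126, 126]), (0.204, [118, 113, 113]), (0.0069, [106, 101, 101])]
276 [(0.0098, [139, 131, 132]), (0.0097, [131, 123, 124]), (0.0116, [120, 113, 114]), (0.0072, [109, 104, 102])]
277 [(0.0111, [136, 129, 128]), (0.0103, [128, 123, 124]), (0.0108, [117, 110, 109]), (0.0065, [109, 102, 106])]
278 [(0.0105, [120, 114, 114]), (0.0104, [122, 116, 116]), (0.0111, [107, 103, 102]), (0.0076, [108, 102, 104])]
279 [(0.0265, [95, 94, 91]), (0.0105, [122, 115, 116]), (0.026, [89, 84, 85]), (0.0067, [105, 99, 101])]
280 [(0.0271, [87, 84, 83]), (0.0112, [112, 106, 107]), (0.0275, [85, 82, 83]), (0.0075, [99, 94, 94])]
281 [(0.0297, [82, 79, 77]), (0.0101, [77, 75, 74]), (0.0284, [84, 82, 80]), (0.0289, [90, 87, 86])]
282 [(0.0303, [83, 80, 79]), (0.0255, [35, 34, 34]), (0.0291, [83, 80, 78]), (0.0308, [83, 82, 81])]
283 [(0.0313, [84, 82, 80]), (0.027, [12, 10, 12]), (0.0311, [83, 79, 81]), (0.0315, [84, 82, 81])]
284 [(0.0331, [85, 81, 82]), (0.0296, [6, 0, 2]), (0.0333, [83, 82, 80]), (0.033, [83, 79, 81])]
285 [(0.0332, [82, 80, 80]), (0.0299, [13, 16, 15]), (0.035, [85, 80, 79]), (0.0352, [83, 80, 80])]
286 [(0.204, [85, 81, 82]), (0.0304, [12, 12, 5]), (0.0363, [82, 77, 79]), (0.0362, [86, 83, 83])]
287 [(0.0355, [84, 82, 82]), (0.0329, [19, 19, 18]), (0.0364, [86, 83, 83]), (0.0366, [84, 80, 80])]
288 [(0.0375, [80, 80, 77]), (0.0346, [14, 15, 14]), (0.0386, [83, 83, 82]), (0.0379, [86, 82, 82])]
289 [(0.0395, [83, 80, 80]), (0.0344, [16, 20, 21]), (0.0385, [85, 79, 82]), (0.0389, [87, 83, 83])]
```

Request:
step_arm:
  commands:
    - {"slide": [0.0, 0.0, -0.02], "yaw": 0.0}
    - {"slide": [0.0, 0.0, 0.0], "yaw": 0.0}
    - {"slide": [0.0, 0.0, 0.0], "yaw": 0.0}
    - {"slide": [0.0, 0.0, 0.0], "yaw": 0.0}
    - {"slide": [0.0, 0.0, 0.0], "yaw": 0.0}
  fingers: 0.6

```text
t: 19.55
tool_pos: [0.64, -0.2607, 0.0473]
eef_rot: [-0.0, 0.984, 0.179, -0.001]
contact_force: [0.2, -0.5, 0.8]
finger_gap: 0.036
grasp_force: 0.0
```

Request:
step_arm:
  commands:
    - {"slide": [0.0, 0.0, 0.02], "yaw": 0.0}
    - {"slide": [0.0, 0.0, 0.008], "yaw": 0.0}
    - {"slide": [0.0, 0.0, 0.003], "yaw": 0.0}
    - {"slide": [0.0, 0.0, 0.0], "yaw": 0.0}

```text
t: 19.95
tool_pos: [0.6401, -0.2607, 0.0164]
eef_rot: [-0.0, 0.984, 0.18, -0.0]
contact_force: [0.1, 0.2, 0.1]
finger_gap: 0.0378
grasp_force: 0.0
```

Request:
step_arm:
  commands:
    - {"slide": [0.0, 0.0, 0.003], "yaw": 0.0}
    - {"slide": [0.0, 0.0, 0.003], "yaw": 0.0}
    - {"slide": [0.0, 0.0, 0.0], "yaw": 0.0}

```text
t: 20.25
tool_pos: [0.6404, -0.2609, 0.011]
eef_rot: [-0.0, 0.984, 0.179, -0.0]
contact_force: [0.2, 0.2, 0.2]
finger_gap: 0.0376
grasp_force: 0.0
```

Request:
step_arm:
  commands:
    - {"slide": [0.0, 0.0, 0.003], "yaw": 0.0}
    - {"slide": [0.0, 0.0, 0.0015], "yaw": 0.0}
    - {"slide": [0.0, 0.0, 0.0], "yaw": 0.0}

```text
t: 20.55
tool_pos: [0.6403, -0.2608, 0.0063]
eef_rot: [-0.0, 0.984, 0.18, -0.0]
contact_force: [-0.6, 0.2, 0.5]
finger_gap: 0.0376
grasp_force: 0.0
```

Request:
step_arm:
  commands:
    - {"slide": [0.0, 0.0, 0.0], "yaw": 0.0}
    - {"slide": [0.0, 0.0, 0.0], "yaw": 0.0}
    - {"slide": [0.0, 0.0, 0.0], "yaw": 0.0}
    - {"slide": [0.0, 0.0, 0.0], "yaw": 0.0}
    - {"slide": [0.0, 0.0, 0.0], "yaw": 0.0}
  fingers: 1.0

```text
t: 21.05
tool_pos: [0.6406, -0.2609, 0.0067]
eef_rot: [0.0, 0.984, 0.18, 0.0]
contact_force: [-0.3, 0.0, 0.5]
finger_gap: 0.0159
grasp_force: 30.0
```

Request:
step_arm:
  commands:
    - {"slide": [0.0, 0.0, -0.03], "yaw": 0.0}
    - {"slide": [0.0, 0.0, -0.04], "yaw": 0.0}
    - {"slide": [0.0, 0.0, -0.045], "yaw": 0.0}
    - {"slide": [0.0083, -0.0432, 0.0], "yaw": 0.0}
    - {"slide": [0.0083, -0.0432, 0.0], "yaw": 0.0}
    - {"slide": [0.0083, -0.0432, 0.0], "yaw": 0.0}
    - {"slide": [0.0083, -0.0432, 0.0], "yaw": 0.0}
    - {"slide": [0.0083, -0.0432, 0.0], "yaw": 0.0}

```text
t: 21.85
tool_pos: [0.6025, -0.0425, 0.1217]
eef_rot: [-0.0, 0.984, 0.179, 0.0]
contact_force: [0.9, -0.3, -1.0]
finger_gap: 0.0155
grasp_force: 30.0
```

Request:
step_arm:
  commands:
    - {"slide": [0.0083, -0.0432, 0.0], "yaw": 0.0}
    - {"slide": [0.0083, -0.0432, 0.0], "yaw": 0.0}
    - {"slide": [0.0083, -0.0432, 0.0], "yaw": 0.0}
    - {"slide": [0.0083, -0.0432, 0.0], "yaw": 0.0}
    - {"slide": [0.0083, -0.0432, 0.0], "yaw": 0.0}
    - {"slide": [0.0, 0.0, 0.0], "yaw": -1.35}
    - {"slide": [0.0, 0.0, 0.0], "yaw": -1.35}
    - {"slide": [0.0, 0.0, 0.0], "yaw": -1.35}

```text
t: 22.65
tool_pos: [0.5653, 0.1733, 0.1216]
eef_rot: [0.0, 0.923, 0.386, -0.0]
contact_force: [0.6, 0.4, -0.5]
finger_gap: 0.0157
grasp_force: 30.0
```

Request:
step_arm:
  commands:
    - {"slide": [0.0, 0.0, 0.0], "yaw": -1.36}
    - {"slide": [0.0, 0.0, 0.0], "yaw": -1.36}
    - {"slide": [0.0, 0.0, 0.0], "yaw": -1.36}
    - {"slide": [0.0, 0.0, 0.0], "yaw": -1.36}
    - {"slide": [0.0, 0.0, 0.0], "yaw": -1.36}
    - {"slide": [0.0, 0.0, 0.0], "yaw": -1.36}
    - {"slide": [0.0, 0.0, 0.0], "yaw": 0.0}
    - {"slide": [0.0, 0.0, 0.0], "yaw": 0.0}

```text
t: 23.45
tool_pos: [0.5656, 0.1724, 0.1215]
eef_rot: [-0.0, 0.684, 0.73, -0.0]
contact_force: [-0.0, -0.3, -0.2]
finger_gap: 0.0156
grasp_force: 30.0
```

Run:
```python
from meas import *
s=manip.state();Rm=rot(s['eef_rot']);print(s['tool_pos'],np.degrees(np.arctan2(Rm[1,0],Rm[0,0])),s['finger_gap'],s['grasp_force'],np.round(s['q'],2))
print(goto(.5657,.1725,.06))
c=look('w8')
P=cloud(c)
# gripped clipper: height well above tray
m=(P[...,2]>.085)&(P[...,2]<.13)&(np.hypot(P[...,0]-s['tool_pos'][0],P[...,1]-s['tool_pos'][1])<.07)
print(m.sum(),P[m].min(0).round(4),P[m].max(0).round(4))
```

```text
[0.56560803 0.17240701 0.12147971] 93.72831525540802 0.0156424282393458 29.999713897705078 [ 0.01  0.71 -0.57  1.76  0.5   0.82 -0.74]
[0.0001 0.0001 0.0615]
6611 [0.546 0.141 0.113] [0.5856 0.2165 0.13  ]
```

Request:
step_arm:
  commands:
    - {"slide": [0.0, 0.0, 0.03], "yaw": 0.0}
    - {"slide": [0.0, 0.0, 0.03], "yaw": 0.0}
    - {"slide": [0.0, 0.0, 0.02], "yaw": 0.0}
    - {"slide": [0.0, 0.0, 0.01], "yaw": 0.0}
    - {"slide": [0.0, 0.0, 0.008], "yaw": 0.0}
    - {"slide": [0.0, 0.0, 0.004], "yaw": 0.0}
    - {"slide": [0.0, 0.0, 0.0025], "yaw": 0.0}
    - {"slide": [0.0, 0.0, 0.0], "yaw": 0.0}

```text
t: 24.3
tool_pos: [0.566, 0.1728, 0.0175]
eef_rot: [0.0, 0.682, 0.731, 0.0]
contact_force: [-1.1, 0.1, -0.4]
finger_gap: 0.0152
grasp_force: 30.0
```

Request:
step_arm:
  commands:
    - {"slide": [0.0, 0.0, 0.001], "yaw": 0.0}
    - {"slide": [0.0, 0.0, 0.0], "yaw": 0.0}
    - {"slide": [0.0, 0.0, 0.0], "yaw": 0.0}

```text
t: 24.6
tool_pos: [0.5658, 0.1726, 0.0164]
eef_rot: [0.0, 0.682, 0.731, 0.0]
contact_force: [-0.3, -0.8, 0.0]
finger_gap: 0.0157
grasp_force: 30.0
```

Request:
step_arm:
  commands:
    - {"slide": [0.0, 0.0, 0.0], "yaw": 0.0}
    - {"slide": [0.0, 0.0, 0.0], "yaw": 0.0}
    - {"slide": [0.0, 0.0, 0.0], "yaw": 0.0}
    - {"slide": [0.0, 0.0, -0.02], "yaw": 0.0}
    - {"slide": [0.0, 0.0, -0.03], "yaw": 0.0}
    - {"slide": [0.0, 0.0, -0.045], "yaw": 0.0}
    - {"slide": [0.0, 0.0, -0.045], "yaw": 0.0}
    - {"slide": [0.0, 0.0, -0.045], "yaw": 0.0}
  fingers: 0.68

```text
t: 25.4
tool_pos: [0.5652, 0.1725, 0.2028]
eef_rot: [-0.0, 0.682, 0.731, -0.0]
contact_force: [0.8, -0.2, 0.0]
finger_gap: 0.03
grasp_force: 0.0
```

Request:
step_arm:
  commands:
    - {"slide": [0.041, -0.021, -0.01], "yaw": 0.0}
    - {"slide": [0.041, -0.021, -0.01], "yaw": 0.0}
    - {"slide": [0.041, -0.021, -0.01], "yaw": 0.0}
    - {"slide": [0.041, -0.021, 0.0], "yaw": 0.0}
    - {"slide": [0.0, 0.0, 0.0], "yaw": 1.4}
    - {"slide": [0.0, 0.0, 0.0], "yaw": 1.4}
    - {"slide": [0.0, 0.0, 0.0], "yaw": 1.4}
    - {"slide": [0.0, 0.0, 0.0], "yaw": 1.4}
  fingers: 0.4

```text
t: 26.2
tool_pos: [0.4703, 0.3306, 0.2311]
eef_rot: [0.0, 0.866, 0.5, -0.0]
contact_force: [0.3, 0.1, -0.4]
finger_gap: 0.0564
grasp_force: 0.0
```

Request:
step_arm:
  commands:
    - {"slide": [0.0, 0.0, 0.0], "yaw": 1.4}
    - {"slide": [0.0, 0.0, 0.0], "yaw": 1.4}
    - {"slide": [0.0, 0.0, 0.0], "yaw": 1.4}
    - {"slide": [0.0, 0.0, 0.0], "yaw": 1.4}
    - {"slide": [0.0, 0.0, 0.0], "yaw": 1.4}
    - {"slide": [0.0, 0.0, 0.0], "yaw": 1.4}
    - {"slide": [0.0, 0.0, 0.0], "yaw": 1.33}
    - {"slide": [0.0, 0.0, 0.0], "yaw": 0.0}

```text
t: 27.0
tool_pos: [0.4703, 0.3305, 0.2311]
eef_rot: [0.0, 1.0, 0.017, 0.0]
contact_force: [-1.0, 0.7, 0.1]
finger_gap: 0.0561
grasp_force: 0.0
```

Run:
```python
from meas import *
s=manip.state();Rm=rot(s['eef_rot']);print(s['tool_pos'],np.degrees(np.arctan2(Rm[1,0],Rm[0,0])),s['finger_gap'],np.round(s['q'],2))
c=look('w9')
for z in(.003,.0045): print(blob(c,.4,.62,.3,.42,.009,z,.02))
for f in('w2',): print(blob(get(f),.4,.62,.3,.42,.009,.0045,.02))
P=cloud(c);h=cv2.cvtColor(c['frame'],cv2.COLOR_RGB2HSV)
m=(h[...,2]<95)&(P[...,2]>-.004)&(P[...,2]<.02)&(abs(P[...,1]-.357)<.03)&(abs(P[...,0]-.51)<.09)
n,l,st,ce=cv2.connectedComponentsWithStats(m.astype('uint8'));i=1+np.argmax(st[1:,4]);print('dark',rect(c,l==i,.009),st[i])
m=(P[...,2]>.014)&(P[...,2]<.024)&(abs(P[...,0]-.566)<.02)&(abs(P[...,1]-.172)<.055)
print('clipper top',rect(c,m,.019))
```

```text
[0.47030696 0.33049671 0.23109782] 1.958573414449655 0.05613683162519893 [-0.52  0.5  -0.22  1.7   0.13  0.96 -2.32]
(array([287.85412668, 168.69234988]), array([0.00597453, 0.00737812, 0.00898201]), (510.6, 357.0, 25.5, 148.3, -88.44), array([ 274,   87,   30,  165, 3647], dtype=int32))
(array([287.69517667, 168.21676949]), array([0.00612504, 0.00740969, 0.00898818]), (510.6, 357.0, 25.5, 148.3, -88.44), array([ 274,   87,   30,  165, 3566], dtype=int32))
(array([ 92.99611824, 192.49805912]), array([0.00591069, 0.00726601, 0.00888648]), (510.8, 354.7, 27.3, 149.1, -88.19), array([  70,  116,   50,  155, 3349], dtype=int32))
dark (510.2, 356.9, 25.1, 149.1, -88.44) [ 275   87   29  166 4446]
clipper top (565.5, 172.3, 37.4, 109.8, 1.98)
```

View pics/w9.png

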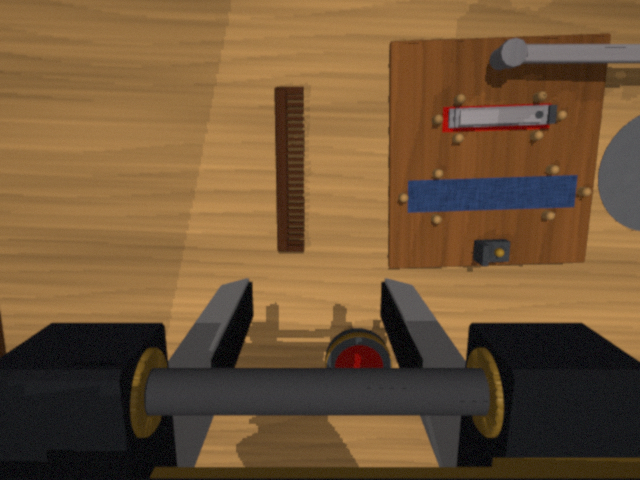

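w9: the clipper sits in the red bed from (449,118) to (557,115), inside its dowels. The comb is centred at (290,170), upright in the picture, and the blue bed is clear at (492,194). That was my tenth picture, so numbers only from here.

Request:
step_arm:
  commands:
    - {"slide": [0.0205, -0.0125, 0.03], "yaw": 0.0}
    - {"slide": [0.0205, -0.0126, 0.045], "yaw": 0.0}
    - {"slide": [0.0, 0.0, 0.045], "yaw": 0.0}
    - {"slide": [0.0, 0.0, 0.045], "yaw": 0.0}
    - {"slide": [0.0, 0.0, 0.03], "yaw": 0.0}
    - {"slide": [0.0, 0.0, 0.01], "yaw": 0.0}
    - {"slide": [0.0, 0.0, 0.0], "yaw": 0.0}
    - {"slide": [0.0, 0.0, 0.0], "yaw": 0.0}

```text
t: 27.85
tool_pos: [0.5112, 0.3576, 0.0284]
eef_rot: [-0.001, 1.0, 0.018, 0.001]
contact_force: [0.2, 1.2, -0.1]
finger_gap: 0.0565
grasp_force: 0.0
```

Run:
```python
from meas import *
print(goto(.5105,.357,.0065),manip.state()['contact_force'])
```

```text
[-0.0007  0.0006  0.0219] [ 0.2330992   1.15564497 -0.09901669]
```

Request:
step_arm:
  commands:
    - {"slide": [-0.0005, 0.0, 0.01], "yaw": 0.0}
    - {"slide": [0.0, 0.0, 0.006], "yaw": 0.0}
    - {"slide": [0.0, 0.0, 0.0035], "yaw": 0.0}
    - {"slide": [0.0, 0.0, 0.0], "yaw": 0.0}
    - {"slide": [0.0, 0.0, 0.0], "yaw": 0.0}

```text
t: 28.35
tool_pos: [0.5098, 0.3568, 0.0075]
eef_rot: [-0.0, 1.0, 0.017, 0.0]
contact_force: [-0.3, 0.4, -0.0]
finger_gap: 0.0564
grasp_force: 0.0
```

Request:
step_arm:
  commands:
    - {"slide": [0.0, 0.0, 0.0], "yaw": 0.0}
    - {"slide": [0.0, 0.0, 0.0], "yaw": 0.0}
    - {"slide": [0.0, 0.0, 0.0], "yaw": 0.0}
    - {"slide": [0.0, 0.0, 0.0], "yaw": 0.0}
    - {"slide": [0.0, 0.0, 0.0], "yaw": 0.0}
    - {"slide": [0.0, 0.0, 0.0], "yaw": 0.0}
  fingers: 1.0

```text
t: 28.95
tool_pos: [0.5098, 0.3567, 0.0075]
eef_rot: [-0.0, 1.0, 0.017, 0.0]
contact_force: [1.1, -0.3, 0.4]
finger_gap: 0.0254
grasp_force: 30.0
```

Request:
step_arm:
  commands:
    - {"slide": [0.0, 0.0, -0.03], "yaw": 0.0}
    - {"slide": [0.0, 0.0, -0.04], "yaw": 0.0}
    - {"slide": [0.0, 0.0, -0.045], "yaw": 0.0}
    - {"slide": [-0.0037, 0.0376, 0.0], "yaw": 0.0}
    - {"slide": [-0.0037, 0.0376, 0.0], "yaw": 0.0}
    - {"slide": [-0.0037, 0.0376, 0.0], "yaw": 0.0}
    - {"slide": [-0.0037, 0.0376, 0.0], "yaw": 0.0}
    - {"slide": [-0.0037, 0.0376, 0.0], "yaw": 0.0}

```text
t: 29.75
tool_pos: [0.4974, 0.1666, 0.1226]
eef_rot: [0.0, 1.0, 0.017, 0.0]
contact_force: [0.6, 0.3, -0.9]
finger_gap: 0.0252
grasp_force: 30.0
```

Request:
step_arm:
  commands:
    - {"slide": [0.0, 0.0, 0.0], "yaw": -1.39}
    - {"slide": [0.0, 0.0, 0.0], "yaw": -1.39}
    - {"slide": [0.0, 0.0, 0.0], "yaw": -1.39}
    - {"slide": [0.0, 0.0, 0.0], "yaw": -1.39}
    - {"slide": [0.0, 0.0, 0.0], "yaw": -1.39}
    - {"slide": [0.0, 0.0, 0.0], "yaw": -1.39}
    - {"slide": [0.0, 0.0, 0.0], "yaw": -1.39}
    - {"slide": [0.0, 0.0, 0.0], "yaw": -1.39}

```text
t: 30.55
tool_pos: [0.4977, 0.168, 0.1225]
eef_rot: [0.0, 0.824, 0.567, 0.0]
contact_force: [0.6, -1.1, -0.2]
finger_gap: 0.0252
grasp_force: 30.0
```

Request:
step_arm:
  commands:
    - {"slide": [0.0, 0.0, 0.0], "yaw": -1.39}
    - {"slide": [0.0, 0.0, 0.0], "yaw": -1.39}
    - {"slide": [0.0, 0.0, 0.0], "yaw": -1.4}
    - {"slide": [0.0, 0.0, 0.0], "yaw": 0.0}
    - {"slide": [0.0, 0.0, 0.0], "yaw": 0.0}

```text
t: 31.05
tool_pos: [0.4977, 0.1679, 0.1224]
eef_rot: [-0.0, 0.685, 0.729, -0.0]
contact_force: [0.2, 0.1, -0.3]
finger_gap: 0.025
grasp_force: 30.0
```

Run:
```python
from meas import *
s=manip.state();Rm=rot(s['eef_rot']);p=s['tool_pos'];print(p,np.degrees(np.arctan2(Rm[1,0],Rm[0,0])),s['finger_gap'],s['grasp_force'])
print(goto(.4979,.1681,.016))
c=look('w10');P=cloud(c)
m=(P[...,2]>.108)&(P[...,2]<.128)&(P[...,1]>p[1]+.02)&(np.hypot(P[...,0]-p[0],P[...,1]-p[1])<.1)
q=P[m]; print(m.sum(),q.min(0),q.max(0)); 
for y0 in(.19,.205,.22,.235): 
    k=q[abs(q[:,1]-y0)<.004]; print(y0,len(k),k[:,0].min() if len(k) else 0,k[:,0].max() if len(k) else 0)
```

```text
[0.49765966 0.16792981 0.12236894] 93.54567365880166 0.02499746069937247 29.998412132263184
[1.000e-04 3.000e-04 1.064e-01]
7086 [0.48129241 0.18793397 0.1141217 ] [0.51016352 0.24391453 0.12483306]
0.19 783 0.4838160736446831 0.5101635247965894
0.205 857 0.4831937583870423 0.5089741170178448
0.22 1081 0.4821116204514827 0.5083791120491946
0.235 1012 0.4814630841444607 0.5073820227867055
```

Request:
step_arm:
  commands:
    - {"slide": [0.0, 0.0, 0.03], "yaw": 0.0}
    - {"slide": [0.0, 0.0, 0.03], "yaw": 0.0}
    - {"slide": [0.0, 0.0, 0.02], "yaw": 0.05}
    - {"slide": [-0.0005, 0.0, 0.01], "yaw": 0.0}
    - {"slide": [0.0, 0.0, 0.008], "yaw": 0.0}
    - {"slide": [0.0, 0.0, 0.004], "yaw": 0.0}
    - {"slide": [0.0, 0.0, 0.003], "yaw": 0.0}
    - {"slide": [0.0, 0.0, 0.0], "yaw": 0.0}

```text
t: 31.9
tool_pos: [0.498, 0.1678, 0.0177]
eef_rot: [0.0, 0.686, 0.728, 0.0]
contact_force: [0.6, 0.7, -0.1]
finger_gap: 0.025
grasp_force: 30.0
```

Request:
step_arm:
  commands:
    - {"slide": [0.0, 0.0, 0.001], "yaw": 0.0}
    - {"slide": [0.0, 0.0, 0.0], "yaw": 0.0}
    - {"slide": [0.0, 0.0, 0.0], "yaw": 0.0}

```text
t: 32.2
tool_pos: [0.4979, 0.1676, 0.0167]
eef_rot: [0.0, 0.686, 0.728, 0.0]
contact_force: [-0.2, 0.4, -1.4]
finger_gap: 0.0255
grasp_force: 30.0
```

Request:
step_arm:
  commands:
    - {"slide": [0.0, 0.0, 0.0], "yaw": 0.0}
    - {"slide": [0.0, 0.0, 0.0], "yaw": 0.0}
    - {"slide": [0.0, 0.0, 0.0], "yaw": 0.0}
    - {"slide": [0.0, 0.0, -0.02], "yaw": 0.0}
    - {"slide": [0.0, 0.0, -0.03], "yaw": 0.0}
    - {"slide": [0.0, 0.0, -0.045], "yaw": 0.0}
    - {"slide": [0.0, 0.0, -0.045], "yaw": 0.0}
    - {"slide": [-0.045, 0.0, -0.045], "yaw": 0.0}
  fingers: 0.6

```text
t: 33.0
tool_pos: [0.5001, 0.1377, 0.195]
eef_rot: [-0.001, 0.683, 0.731, 0.003]
contact_force: [0.4, 0.2, -0.5]
finger_gap: 0.0376
grasp_force: 0.0
```

Request:
step_arm:
  commands:
    - {"slide": [-0.045, 0.0, 0.0], "yaw": 0.0}
    - {"slide": [-0.045, 0.0, 0.0], "yaw": 0.0}
    - {"slide": [0.0, 0.0, 0.0], "yaw": 0.0}
    - {"slide": [0.0, 0.0, 0.0], "yaw": 0.0}
  fingers: 1.0

```text
t: 33.4
tool_pos: [0.5052, 0.0414, 0.1918]
eef_rot: [-0.0, 0.687, 0.727, 0.0]
contact_force: [-0.3, 0.8, 1.6]
finger_gap: 0.0087
grasp_force: 0.0
```

Run:
```python
from meas import *
s=manip.state();Rm=rot(s['eef_rot']);p=s['tool_pos'];print(p,np.degrees(np.arctan2(Rm[1,0],Rm[0,0])),s['finger_gap'])
c=look('w11');P=cloud(c)
# tray coordinates (mm)
a=np.radians(3.8);Rt=np.array([[np.cos(a),np.sin(a)],[-np.sin(a),np.cos(a)]])
T=(P[...,:2]*1000-[531.8,170.3])@Rt.T; z=P[...,2]*1000
for nm,x0,hw,zl,zh in(('comb',-34,22,12.5,19),('clip',34,15,12,21)):
    m=(abs(T[...,0]-x0)<hw)&(abs(T[...,1])<85)&(z>zl)&(z<zh)
    n,l,st,ce=cv2.connectedComponentsWithStats(m.astype('uint8'));i=1+np.argmax(st[1:,4]);k=l==i
    (x,y),(w,h),an=cv2.minAreaRect(T[k].astype(np.float32)); print(nm,x,y,w,h,an,'z pct',np.percentile(z[k],[10,50,90]))
    for y0 in(-60,-30,0,30,60):
        r=k&(abs(T[...,1]-y0)<5)
        if r.sum(): print('  ',y0,np.median(z[r]).round(1),T[r][:,0].min().round(1),T[r][:,0].max().round(1))
m=(z>60)&(z<67)&(P[...,0]>.57)&(P[...,0]<.68)&(P[...,1]<.05)&(P[...,1]>-.06)
print('knob',m.sum(),P[m].min(0) if m.any() else'',P[m].max(0) if m.any() else '')
```

```text
[0.50524051 0.04140127 0.1917838 ] 93.28615753793909 0.008654902182308471
comb -33.38129425048828 -15.348358154296875 119.01802825927734 26.008520126342773 89.47332000732422 z pct [14.14348709 15.39681632 16.58911704]
   -60 15.5 -46.1 -21.2
   -30 15.5 -46.4 -21.2
   0 15.4 -45.9 -20.4
   30 15.3 -45.3 -20.4
clip 34.81855010986328 -3.1452560424804688 16.622589111328125 86.88805389404297 0.19085460901260376 z pct [14.44205881 18.23504769 19.58224965]
   -30 18.3 26.8 43.2
   0 18.4 26.5 42.7
   30 18.3 26.5 43.0
knob 432 [ 0.61156716 -0.00957481  0.06000789] [0.62874028 0.0078163  0.06561347]
```

Both are flat in their beds: comb at tray x −33, top at about 15.5 mm; clipper at tray x 35, top at about 18.3 mm. Next I'll cage the knob and swing it along its arc.

Request:
step_arm:
  commands:
    - {"slide": [-0.0163, 0.0374, 0.0], "yaw": 0.0}
    - {"slide": [-0.0163, 0.0374, 0.0], "yaw": 0.0}
    - {"slide": [-0.0163, 0.0374, 0.0], "yaw": 0.2}
    - {"slide": [0.0, 0.0, 0.03], "yaw": 0.0}
    - {"slide": [0.0, 0.0, 0.04], "yaw": 0.0}
    - {"slide": [0.0, 0.0, 0.03], "yaw": 0.0}
    - {"slide": [0.0, 0.0, 0.0], "yaw": 0.0}
    - {"slide": [0.0, 0.0, 0.0], "yaw": 0.0}
  fingers: 0.72

```text
t: 34.25
tool_pos: [0.6204, 0.0028, 0.0922]
eef_rot: [-0.001, 0.692, 0.722, 0.0]
contact_force: [0.1, -0.2, 0.9]
finger_gap: 0.0262
grasp_force: 0.0
```

Run:
```python
from meas import *
s=manip.state();Rm=rot(s['eef_rot']);p=s['tool_pos'];print(p,np.degrees(np.arctan2(Rm[1,1],Rm[0,1])),s['finger_gap'])
print(goto(.620,-.001,.045))
c=look('w12');P=cloud(c);z=P[...,2]
m=(z>.058)&(z<.067)&(abs(P[...,0]-.62)<.03)&(abs(P[...,1])<.03)
print(m.sum(),P[m].min(0),P[m].max(0))
```

```text
[0.62038355 0.00282746 0.09217855] 2.418838045056317 0.026173226779835593
[-0.0039 -0.0005  0.0472]
980 [ 0.6118862  -0.00961048  0.05801321] [0.62922972 0.00785389 0.06568672]
```

Request:
step_arm:
  commands:
    - {"slide": [-0.004, 0.0, 0.015], "yaw": 0.0}
    - {"slide": [0.0, 0.0, 0.02], "yaw": 0.0}
    - {"slide": [0.0, 0.0, 0.012], "yaw": 0.0}
    - {"slide": [0.0, 0.0, 0.0], "yaw": 0.0}
    - {"slide": [0.0, 0.0, 0.0], "yaw": 0.0}

```text
t: 34.8
tool_pos: [0.6207, -0.0033, 0.0452]
eef_rot: [0.0, 0.693, 0.721, 0.0]
contact_force: [-0.3, -0.1, 0.6]
finger_gap: 0.0265
grasp_force: 0.0
```

Request:
step_arm:
  commands:
    - {"slide": [0.0004, -0.0114, 0.0], "yaw": 0.61}
    - {"slide": [0.0015, -0.0228, 0.0], "yaw": 1.225}
    - {"slide": [0.0015, -0.0228, 0.0], "yaw": 1.225}
    - {"slide": [0.0015, -0.0228, 0.0], "yaw": 1.225}
    - {"slide": [0.0015, -0.0228, 0.0], "yaw": 1.225}
    - {"slide": [0.0015, -0.0228, 0.0], "yaw": 1.225}
    - {"slide": [0.0, 0.0, 0.0], "yaw": 0.0}
    - {"slide": [0.0, 0.0, 0.0], "yaw": 0.0}

```text
t: 35.6
tool_pos: [0.5047, 0.0349, 0.0457]
eef_rot: [0.001, 0.899, 0.439, 0.001]
contact_force: [-0.2, -0.5, -0.4]
finger_gap: 0.0262
grasp_force: 0.0
```

```bash
cat > arc.py <<'E'
from meas import *
s=manip.state();Rm=rot(s['eef_rot']);p=s['tool_pos'];h=np.array([.6136,.1757]);d=p[:2]-h
phi=np.degrees(np.arctan2(d[1],d[0]));print(p,'r',np.hypot(*d),'phi',phi,'keeper',phi+176.2,'tooly+',np.degrees(np.arctan2(Rm[1,1],Rm[0,1]))-90-phi,s['contact_force'],s['finger_gap'],s['q'][6])
c=look('wk');P=cloud(c);z=P[...,2]
m=(z>.056)&(z<.068)&(np.hypot(P[...,0]-p[0],P[...,1]-p[1])<.04)
h2=cv2.cvtColor(c['frame'],cv2.COLOR_RGB2HSV); m&=(h2[...,1]>150)&((h2[...,0]<8)|(h2[...,0]>172))
if m.any():
    q=(P[m].min(0)+P[m].max(0))/2; d=q[:2]-h; print('knob',m.sum(),q,np.hypot(*d),np.degrees(np.arctan2(d[1],d[0]))+176.2)
E
python3 arc.py
```

```text
[0.50474306 0.03494363 0.04570768] r 0.17793872282187181 phi -127.7173384514759 keeper 48.48266154852409 tooly+ -0.21383007936496767 [-0.15175195 -0.53119881 -0.41393496] 0.02616647685129148 -1.3061810225750565
knob 1628 [0.50419923 0.03689454 0.06092756] 0.17673563483287652 47.95627094610302
```

Request:
step_arm:
  commands:
    - {"slide": [0.0015, -0.0228, 0.0], "yaw": 1.225}
    - {"slide": [0.0015, -0.0228, 0.0], "yaw": 1.225}
    - {"slide": [0.0015, -0.0228, 0.0], "yaw": 1.225}
    - {"slide": [0.0015, -0.0228, 0.0], "yaw": 1.225}
    - {"slide": [0.0015, -0.0228, 0.0], "yaw": 1.225}
    - {"slide": [0.0, 0.0, 0.0], "yaw": 0.0}
    - {"slide": [0.0, 0.0, 0.0], "yaw": 0.0}

```text
t: 36.35
tool_pos: [0.4427, 0.1282, 0.0448]
eef_rot: [0.0, 0.991, 0.133, 0.0]
contact_force: [-0.2, -0.4, 0.2]
finger_gap: 0.0264
grasp_force: 0.1
```

```bash
python3 arc.py
```

```text
[0.4426779  0.12821168 0.04479938] r 0.1773964668003508 phi -164.47278943906565 keeper 11.727210560934338 tooly+ -0.22377337388087426 [-0.22047197 -0.4291234   0.20419613] 0.02643830258390413 -1.9300702775565144
knob 1659 [0.44226603 0.13283223 0.06101042] 0.17661533441711408 10.24703214012402
```

Request:
step_arm:
  commands:
    - {"slide": [0.0001, -0.0062, 0.0], "yaw": 0.333}
    - {"slide": [0.0001, -0.0062, 0.0], "yaw": 0.333}
    - {"slide": [0.0001, -0.0062, 0.0], "yaw": 0.333}
    - {"slide": [0.0, -0.004, 0.0], "yaw": 0.2}
    - {"slide": [0.0, -0.004, 0.0], "yaw": 0.2}
    - {"slide": [0.0, -0.003, 0.0], "yaw": 0.15}
    - {"slide": [0.0, 0.0, 0.0], "yaw": 0.0}

```text
t: 37.1
tool_pos: [0.4362, 0.1575, 0.0448]
eef_rot: [-0.0, 0.999, 0.051, 0.0]
contact_force: [-0.2, 0.3, -0.3]
finger_gap: 0.026
grasp_force: 0.0
```

```bash
python3 arc.py
```

```text
[0.43625    0.15753799 0.04479919] r 0.1782775412780608 phi -174.15285190763393 keeper 2.047148092366058 tooly+ -0.03456089303341514 [-0.17992425  0.29863691 -0.25682845] 0.026002835263107007 -2.0761279240348696
knob 1670 [0.43829277 0.15337578 0.06091616] 0.17672293700058464 3.457180279912876
```

Request:
step_arm:
  commands:
    - {"slide": [0.0, -0.002, 0.0], "yaw": 0.1}
    - {"slide": [0.0, -0.002, 0.0], "yaw": 0.1}
    - {"slide": [0.0, -0.002, 0.0], "yaw": 0.1}
    - {"slide": [0.0, -0.002, 0.0], "yaw": 0.0}
    - {"slide": [0.0, -0.002, 0.0], "yaw": 0.0}
    - {"slide": [0.0, 0.0, 0.0], "yaw": 0.0}
    - {"slide": [0.0, 0.0, 0.0], "yaw": 0.0}

```text
t: 37.85
tool_pos: [0.4351, 0.1682, 0.0448]
eef_rot: [-0.0, 0.999, 0.035, 0.0]
contact_force: [0.0, -0.3, -0.5]
finger_gap: 0.0264
grasp_force: 0.0
```

```bash
python3 arc.py
```

```text
[0.43509897 0.16822147 0.04482407] r 0.17865762700178198 phi -177.60092316444116 keeper -1.400923164441167 tooly+ 1.6634903195373454 [ 0.01808221 -0.34597933 -0.49767744] 0.026404335877543553 -2.109388720339349
knob 1653 [0.43687543 0.16440781 0.06177262] 0.1770849702433567 -0.14393599161374482
```

Request:
step_arm:
  commands:
    - {"slide": [0.0, -0.002, 0.0], "yaw": 0.0}
    - {"slide": [0.0, 0.0, 0.0], "yaw": 0.0}
    - {"slide": [0.0, 0.0, 0.0], "yaw": 0.0}

```text
t: 38.2
tool_pos: [0.435, 0.1688, 0.0447]
eef_rot: [0.0, 0.999, 0.035, -0.0]
contact_force: [0.5, -3.4, 0.4]
finger_gap: 0.0262
grasp_force: 1.4
```

```bash
python3 arc.py
```

```text
[0.43497865 0.1688422  0.04474733] r 0.1787529507024818 phi -177.80132650822287 keeper -1.6013265082228827 tooly+ 1.782460094218834 [ 0.48725599 -3.35026755  0.35494695] 0.02624514411632679 -2.1122675319540374
knob 1673 [0.43713906 0.16465325 0.06127242] 0.17680636957263812 -0.2178636749113423
```

The knob is on its stop (3.4 N of reaction, angle about 0). Now I'll back off, rise clear and check.

Request:
step_arm:
  commands:
    - {"slide": [0.0, 0.005, 0.0], "yaw": 0.0}
    - {"slide": [0.0, 0.0, 0.0], "yaw": 0.0}
    - {"slide": [0.0, 0.0, -0.02], "yaw": 0.0}
    - {"slide": [0.0, 0.0, -0.03], "yaw": 0.0}
    - {"slide": [0.0, 0.0, -0.045], "yaw": 0.0}
    - {"slide": [0.0, 0.0, -0.045], "yaw": 0.0}
    - {"slide": [0.0, 0.03, -0.045], "yaw": 0.0}
    - {"slide": [0.0, 0.04, 0.0], "yaw": 0.0}

```text
t: 39.05
tool_pos: [0.4438, 0.0999, 0.2315]
eef_rot: [-0.002, 0.999, 0.038, 0.006]
contact_force: [1.0, -1.2, -1.3]
finger_gap: 0.0262
grasp_force: 0.0
```

Request:
step_arm:
  commands:
    - {"slide": [0.0, 0.04, 0.0], "yaw": 0.0}
    - {"slide": [0.0, 0.04, 0.0], "yaw": 0.0}
    - {"slide": [0.0, 0.0, 0.0], "yaw": 0.0}
    - {"slide": [0.0, 0.0, 0.0], "yaw": 0.0}

```text
t: 39.45
tool_pos: [0.4457, 0.0169, 0.2265]
eef_rot: [-0.0, 0.999, 0.034, 0.0]
contact_force: [0.5, 0.4, 0.0]
finger_gap: 0.0264
grasp_force: 0.0
```

Run:
```python
from meas import *
s=manip.state();print(s['tool_pos'])
c=look('w13');P=cloud(c);z=P[...,2];h2=cv2.cvtColor(c['frame'],cv2.COLOR_RGB2HSV);red=(h2[...,1]>150)&((h2[...,0]<8)|(h2[...,0]>172))
m=red&(z>.056)&(z<.068)&(P[...,1]>.1); q=(P[m].min(0)+P[m].max(0))/2;d=q[:2]-[.6136,.1757];print('knob',m.sum(),q,'deg',np.degrees(np.arctan2(d[1],d[0]))%360-183.8)
a=np.radians(3.8);Rt=np.array([[np.cos(a),np.sin(a)],[-np.sin(a),np.cos(a)]])
T=(P[...,:2]*1000-[531.8,170.3])@Rt.T
m=(abs(z*1000-34)<3)&(abs(T[...,0]+20)<80)&(abs(T[...,1])<25)
print('bar tray y',[round(float(np.median(T[m&(abs(T[...,0]-x)<5)][:,1])),1) for x in(-60,-30,0,30,50)])
for nm,x0,hw,zl,zh in(('comb',-34,22,12.5,19),('clip',34,15,12,21)):
    k=(abs(T[...,0]-x0)<hw)&(abs(T[...,1])<85)&(z*1000>zl)&(z*1000<zh)&(abs(T[...,1])>12); print(nm,np.median(T[k],0),np.percentile(T[k][:,1],[1,99]),np.percentile(z[k],[10,50,90]).round(4))
c=grab('scene');P0=cloud(c); print('bowl scene',bowl(c)[4:6])
b=grab('scene')
for n,u,v in(('tin',373,171),('cact',370,290),('brush',482,258)): print(n,px(b,u,v).round(3))
```

```text
[0.44573714 0.01688184 0.22649792]
knob 412 [0.43731174 0.16397983 0.06128831] deg 0.0035961525303775943
bar tray y [-0.4, -0.2, -0.3, -0.0, -0.3]
comb [-34.8304067   15.92940768] [-80.09800099  81.22216635] [0.0139 0.0154 0.0169]
clip [ 33.94586398 -17.5496947 ] [-55.77113242  55.19224698] [0.0144 0.018  0.0195]
bowl scene (443.03289794921875, -286.28338623046875)
tin [0.323 0.284 0.023]
cact [0.763 0.083 0.105]
brush [0.712 0.395 0.034]
```

```bash
python3 -c "
from workcell import manip
print(manip.hand_in())"
```

```text
the job is handed in; nothing more can be done
None
```

I handed the job in at about 39.5 s: the bowl stands within about 2 mm of the blue mark's centre, the comb and clipper lie flat in their beds, and the bar is home past its click stop at 0°. The tin, brush and cactus pot stayed where they were.

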